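Scrub out the soldering-iron holder

ROBOT

A 6-joint arm with a two-finger parallel gripper is mounted at the origin on the work surface. World frame = base frame: x ahead of the robot, y to its left, z up, the work surface at z = 0. Lengths are in m, angles in rad, forces in N, time in s.
With the tool pointing down it reaches from about 0.25 to 0.725 m from the base axis. Payload 4 kg.
Tool frame: the origin (TCP) lies on the centre line of the jaws, within the pads' length; the fingertips stand 14 mm ahead of it and the grasp point (between the pads) lies 5 mm behind it; z points along the fingers, x is the direction in which the jaws open and shut, and the axes are right-handed (so a half turn about z gives the same grasp; the last joint's range is limited). The gripper opens to 85 mm and grips with 20 to 120 N. Pads are 22 mm wide; open, the fingers measure 114 mm over their backs; the gripper's body (76 mm by 85 mm) begins 54 mm behind the grasp point. The pads swing forward as they close: fully open they stand 13 mm farther back than shut.
Start: joints at [-1.144, 0.241, 0.005, 1.335, 0, 1.571], TCP at [0.207, -0.455, 0.245] pointing down, gripper open.
Joint ranges: [-2.72, 2.72], [-1.05, 1.87], [-1.09, 1.28], [-1.99, 2.15], [-1.42, 1.44], [-3.14, 3.14]. Speed limits (rad/s): [2.79, 2.79, 3.14, 3.14, 3.14, 3.14].

INTERFACE

Orientations are given as a unit quaternion [x, y, z, w].
In Python, from workcell import bot gives the robot as it stands.
- The arm moves only by the tool play_rows, never from a script. Its argument "motion" is a list of rows, each an object with "fingers": the closure, from -1 (fully open) to 1 (shut), so that 0 is half open; "translation": the shift along the tool's x, y, z in cm, a list of three; "roll": the turn about the tool's z in degrees. A call has 1 to 20 rows; each row is the pose to reach, as a shift and turn from the pose commanded when the call began, along the tool's axes at that moment; what a row does not reach only later rows make up. A row lasts 1/12 s, in which the tool goes at most 41.7 mm and 7.16 degrees, less where a joint would pass 70% of its speed; a pose out of reach is approached as far as the arm can. A call with a gripper value outside its range is refused whole. The fingers move at their own pace and stop on an object; the grip force is fixed at half the most. Time passes only in rows, so rows that repeat a pose let the fingers close. It gives the time, the measured TCP pose, the force and the opening at its end, in the units of the state.
- bot.get_obs(): the state, without advancing time (a new reading comes with each control period).
- bot.camera(name): name is "side" or "top" or "wrist"; returns a dict with "pixels" (400x640x3 uint8, red, green, blue), "intrinsics" (3x3 intrinsics, pixels), "k1" (the pictures are not rectified: a ray, as slopes to the right and down, at radius r is drawn at 1 + k1 r^2 times it, then the intrinsics apply), "world_to_cam" (4x4, takes a point from world to camera coordinates). Camera axes: x right, y down, z forward; pixel columns grow to the right and rows downward; lengths in m; the calibration is good to about 2 mm. A picture is of the moment at which its call begins. There is no depth.
- bot.job_done(): hands the job in, once; it reports no verdict.
The state is a dict: "clock": time; "joint_pos": joint angles; "joint_vel": joint speeds; "tau": joint torques, N m; "eef_pos": TCP position; "tool_rot": TCP orientation; "ft_force": force on the tool from outside, world axes, zero at the start; "ft_torque": the same for the moment, N m; "grip_width": finger opening in m.
Only numpy, scipy, OpenCV 4.12 (cv2) and the standard library are available. Lean on these libraries where they do the work, as an engineer would, in place of code of your own. Each camera call takes 0.05 s, during which the arm holds its last target. There are 200 camera calls.

TASK

Take the long-handled tube brush out of the tool rack and scrub out the leaning tube of the soldering-iron holder: push the brush down to the bottom of the tube, draw it up until the bristles show at the mouth, and push it down to the bottom a second time. Then hang the brush back upright in the rack hole it came from, its collar resting on the rack, and let go. Leave everything else where it stands.

Things in the scene. Friction and masses are not known exactly. Their poses are not given: they have to be found in the camera images.
- brush: tube brush hanging bristles down in a rack hole, 70 g. Origin on the axis at the collar's underside, z towards the handle's end. Plain round wooden handle 19 mm in diameter from 6 to 95 mm above the origin; steel collar 30 mm wide, 6 mm thick; below it a cone (17 mm wide narrowing to 8 mm at 14 mm below), a 6 mm stem and a bristle head 13 mm wide, 40 mm long, ending 85 mm below the origin.
- brush_tip (a point): lower end of the brush's bristle head, on its axis, 85 mm below the brush's origin
- tube: fixed aluminium tube of the iron holder, leaning 32 degrees from vertical towards the holder's -x (the robot's side): 20 mm inner and 26 mm outer diameter, 75 mm deep, the last 10 mm flared to 30 mm inside, 36 mm outside. Origin at the centre of the inner floor; z along the tube's axis, out of the mouth.
- tube_mouth (a point): centre of the tube's mouth, on its axis, 75 mm from the inner floor
- holder: fixed dark steel base of the iron holder, 150 x 100 x 14 mm, from x = -30 to 120 mm, with a bracket 76 mm high at x = 98 mm. Origin on the table, z up. The tube's inner floor is at x = 66, z = 36 mm, its mouth at about x = 26, z = 100 mm. A tool pushed into the tube leans back to -x and points down to +x.
- rack: wooden tool rack, fixed: a plate 60 mm (x) by 190 mm (y) and 12 mm thick, its top 115 mm above the table, on two end legs, with three through holes 20 mm in diameter at y = -60, 0 and 60 mm. Origin on the table under the middle hole, z up.
- screwdriver: screwdriver, black bulging handle 28 mm in diameter, 50 mm high above the rack, hanging in another hole of the rack from a collar of 27 mm diameter; origin at the collar's underside on the axis, z up along the handle. Bystander: leave it alone.
- nut_driver: T-handled nut driver, black cross bar 50 x 22 x 18 mm, top 46 mm above the rack, hanging in another hole of the rack from a collar of 27 mm diameter; origin at the collar's underside on the axis, z up along the handle. Bystander: leave it alone.
- motor: small steel motor standing on the table, 28 mm in diameter, 30 mm high plus a 14 mm shaft; origin under its centre. Bystander.
- scrub_brush: round scrubbing brush, wooden disc with bristles up, about 72 mm in diameter and 48 mm high; origin under its centre. Bystander.
- battery_box: black battery holder with two cells, 62 x 34 x 17 mm; origin under its centre. Bystander.
There are look-alikes about, which are no part of the job. Several things have the shape of the holder; the one meant has the colours described above.

How it is judged:
By the outcome, as a careful person would: the job done as asked, in the order asked, and still so for the second after the job is handed in, with the robot touching nothing.
It also fails if it takes over 56 s, if anything falls off the work surface, if the arm or the gripper's body presses on something with over 40 N, if the wrist force passes 120 N, or if a joint passes its speed limit or range.

## Working session

There is one attempt and no reset: what is moved stays moved. The work goes in short steps, Python scripts to look and compute and a tool call to move; the robot and the scene stay as the last step left them, time stands still between calls to the robot, and variables do not carry over. Pictures are saved under pics/ and viewed, about 8 in all and at most 12, crops included, and the job is handed in when it is done.

Besides the shell and the picture viewer there is one more tool, called after ">>>" as name(argument=value, ...) on one line, values as JSON. play_rows: Moves the arm, as the interface text tells. Its arguments: {"type":"object","properties":{"motion":{"type":"array","items":{"type":"object","properties":{"fingers":{"type":"number"},"translation":{"type":"array","items":{"type":"number"}},"roll":{"type":"number"}}}}},"required":["motion"]}

```bash
ls; mkdir -p pics; cat > h.py <<'E'
import numpy as np, cv2
from workcell import bot
def snap(n,f):
    c=bot.camera(n); cv2.imwrite(f'pics/{f}.png',c['pixels'][:,:,::-1]); np.savez(f'pics/{f}.npz',**c); return c
def ray(c,u,v):
    K=np.asarray(c['intrinsics']); T=np.asarray(c['world_to_cam']); k=float(c['k1'])
    d=np.array([(u-K[0,2])/K[0,0],(v-K[1,2])/K[1,1]]); s=d.copy()
    for _ in range(30): s=d/(1+k*(s@s))
    R=T[:3,:3]; return -R.T@T[:3,3], R.T@np.array([s[0],s[1],1])
def onz(c,u,v,z):
    o,d=ray(c,u,v); return o+d*(z-o[2])/d[2]
def tri(c1,p1,c2,p2):
    o1,d1=ray(c1,*p1);o2,d2=ray(c2,*p2)
    t=np.linalg.lstsq(np.c_[d1,-d2],o2-o1,rcond=None)[0]
    a,b=o1+t[0]*d1,o2+t[1]*d2; return (a+b)/2,np.linalg.norm(a-b)
def proj(c,P):
    K=np.asarray(c['intrinsics']); T=np.asarray(c['world_to_cam']); q=T[:3,:3]@np.asarray(P)+T[:3,3]
    s=q[:2]/q[2]; s=s*(1+float(c['k1'])*(s@s)); return np.array([K[0,0]*s[0]+K[0,2],K[1,1]*s[1]+K[1,2]])
E
python3 - <<'E'
from h import *
for n in ['top','side']:
    c=snap(n,n+'0'); print(n,c['intrinsics'],c['k1'],c['world_to_cam'])
print(bot.get_obs())
E
```

```text
pics
top [[410.08917158   0.         324.47934802]
 [  0.         410.08917158 205.36390379]
 [  0.           0.           1.        ]] 0.01536271842940813 [[ 0.01943354 -0.99978672 -0.00698919 -0.0201473 ]
 [-0.99614291 -0.0187635  -0.08571601  0.49609869]
 [ 0.08556659  0.008628   -0.99629509  1.05645222]
 [ 0.          0.          0.          1.        ]]
side [[379.99863694   0.         318.81980127]
 [  0.         379.99863694 200.05864065]
 [  0.           0.           1.        ]] -0.033143892950619515 [[-0.79007646 -0.61273399 -0.01833709  0.3553255 ]
 [-0.44271573  0.59102981 -0.6743045   0.28775264]
 [ 0.42400705 -0.52463399 -0.73822571  0.8334816 ]
 [ 0.          0.          0.          1.        ]]
{'clock': 0.1, 'joint_pos': array([-1.14400459e+00,  2.41341998e-01,  3.85017455e-03,  1.33519643e+00,
        2.00783776e-05,  1.57080590e+00]), 'joint_vel': array([ 0.00087549,  0.00036961,  0.00296273,  0.00187515, -0.00168119,
       -0.00056866]), 'tau': array([-2.67480364e-04, -3.73138046e+01,  2.53010005e+01,  1.08443125e-02,
        3.30041053e-05, -4.57485250e-07]), 'eef_pos': array([ 0.2067571 , -0.45465333,  0.24449643]), 'tool_rot': array([ 8.40815811e-01, -5.41320493e-01, -7.89950519e-04, -5.20502243e-04]), 'ft_force': array([-0.88186184,  0.02639946,  0.37887589]), 'ft_torque': array([0.01929343, 0.03503295, 0.02531272]), 'grip_width': 0.08558226889123509}
```

View pics/top0.png

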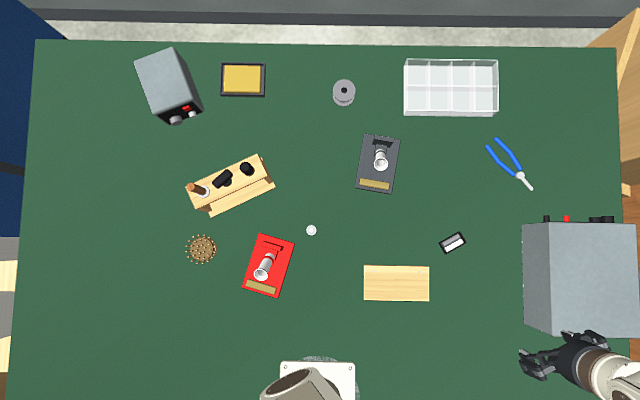

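View pics/side0.png

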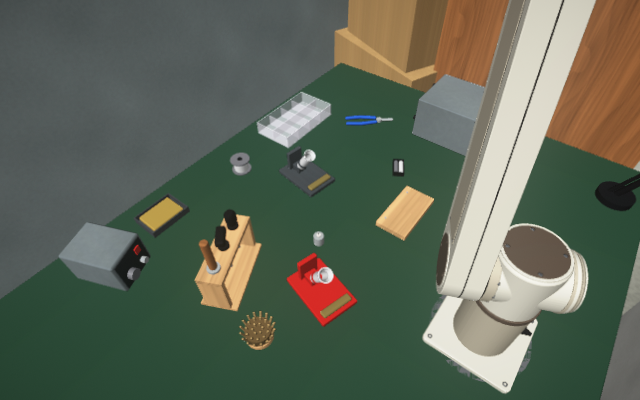

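The top view shows the dark holder at about (380,163), the rack at (230,185) with the brush in its left-end hole at (197,190), and a red look-alike holder at (268,265). I'll crop both cameras for precise pixel positions.

```bash
python3 - <<'E'
import cv2,numpy as np
t=cv2.imread('pics/top0.png');s=cv2.imread('pics/side0.png')
f=lambda i,x,y,w,h,k:cv2.resize(i[y:y+h,x:x+w],None,fx=k,fy=k,interpolation=cv2.INTER_CUBIC)
a=np.hstack([f(t,180,148,100,75,4),f(t,340,125,80,75,4)])
b=np.hstack([f(s,190,200,100,75,4),f(s,270,140,80,75,4)])
im=np.vstack([a,b])
for i in range(0,im.shape[1],40): cv2.line(im,(i,0),(i,5),(255,255,255),1);cv2.line(im,(i,300),(i,305),(255,255,255),1)
cv2.imwrite('pics/crop1.png',im)
E
```

```text
(no output)
```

View pics/crop1.png

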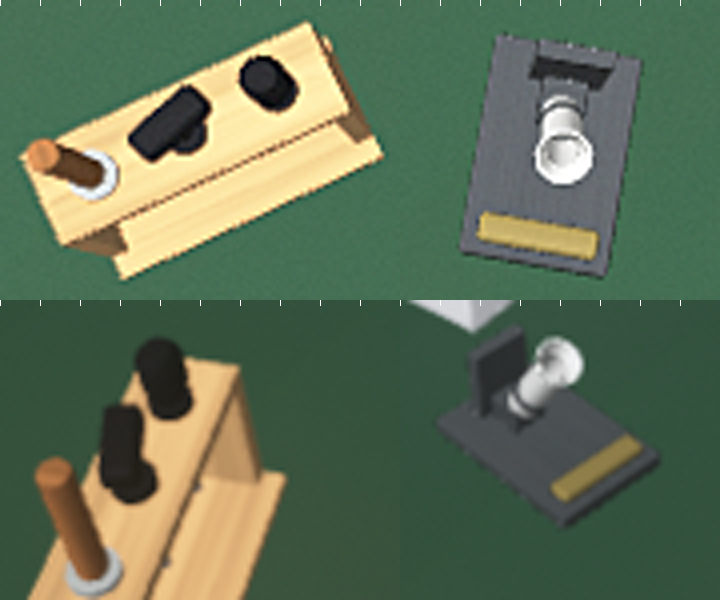

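```bash
python3 - <<'E'
from h import *
t=dict(np.load('pics/top0.npz'));s=dict(np.load('pics/side0.npz'))
T=lambda x,y:((x+.5)/4-.5+180,(y+.5)/4-.5+148)
H=lambda x,y:((x-400+.5)/4-.5+340,(y+.5)/4-.5+125)
S=lambda x,y:((x+.5)/4-.5+190,(y-300+.5)/4-.5+200)
G=lambda x,y:((x-400+.5)/4-.5+270,(y-300+.5)/4-.5+140)
print('handle end z.21',onz(t,*T(43,157),.21),onz(s,*S(54,473),.21),tri(t,T(43,157),s,S(54,473)))
print('collar z.121',onz(t,*T(93,175),.121),onz(s,*S(94,571),.121))
c=[onz(t,*T(*p),.115) for p in [(308,22),(350,110),(20,157),(62,243)]]
print('rack corners',c,'centre',sum(c)/4)
y=c[0]-c[2]+c[1]-c[3];print('rack y dir',np.degrees(np.arctan2(y[1],y[0])),np.linalg.norm(y)/2)
print('mouth',tri(t,H(563,158),s,G(560,360)),onz(t,*H(563,158),.1),onz(s,*G(560,360),.1))
b=[onz(t,*H(*p),.014) for p in [(497,35),(640,58),(607,275),(460,250)]]
print('base',b); x=b[0]+b[1]-b[2]-b[3]; a=np.arctan2(x[1],x[0]);print('holder x deg',np.degrees(a),np.linalg.norm(x)/2)
m=sum(b)/4; u=np.array([np.cos(a),np.sin(a),0]); print('holder origin',m-u*.045,'mouth pred',m-u*.019,'floor pred',m+u*.021)
E
```

```text
handle end z.21 [0.51505323 0.28022477 0.21      ] [0.5156207  0.28224755 0.21      ] (array([0.51584709, 0.2813282 , 0.20865925]), np.float64(0.0017131002305751973))
collar z.121 [0.51593071 0.28002717 0.121     ] [0.51566533 0.28249347 0.121     ]
rack corners [array([0.61242575, 0.15561197, 0.115     ]), array([0.55901961, 0.12846126, 0.115     ]), array([0.52669335, 0.32628582, 0.115     ]), array([0.47524916, 0.2986116 , 0.115     ])] centre [0.54334697 0.22724266 0.115     ]
rack y dir -63.55736111253593 0.19032363642083078
mouth (array([ 0.59361112, -0.14606795,  0.10173379]), np.float64(0.0005417792633495466)) [ 0.59372102 -0.14644732  0.1       ] [ 0.59515212 -0.14745632  0.1       ]
base [array([ 0.69280489, -0.11249146,  0.014     ]), array([ 0.67874127, -0.20825894,  0.014     ]), array([ 0.53221017, -0.18709104,  0.014     ]), array([ 0.54709888, -0.08964199,  0.014     ])]
holder x deg -8.565622141419105 0.14776675464461753
holder origin [ 0.56821574 -0.14266847  0.014     ] mouth pred [ 0.59392573 -0.14654096  0.014     ] floor pred [ 0.63347957 -0.15249864  0.014     ]
```

>>> play_rows(motion=[{"fingers": -1, "translation": [0, 0, -4], "roll": 0}, {"fingers": -1, "translation": [-54.2, -58.5, -7], "roll": -91.9}, {"fingers": -1, "translation": [-54.2, -58.5, -7], "roll": -91.9}, {"fingers": -1, "translation": [-54.2, -58.5, -7], "roll": -91.9}, {"fingers": -1, "translation": [-54.2, -58.5, -7], "roll": -91.9}, {"fingers": -1, "translation": [-54.2, -58.5, -7], "roll": -91.9}, {"fingers": -1, "translation": [-54.2, -58.5, -7], "roll": -91.9}, {"fingers": -1, "translation": [-54.2, -58.5, -7], "roll": -91.9}, {"fingers": -1, "translation": [-54.2, -58.5, -7], "roll": -91.9}, {"fingers": -1, "translation": [-54.2, -58.5, -7], "roll": -91.9}, {"fingers": -1, "translation": [-54.2, -58.5, -7], "roll": -91.9}, {"fingers": -1, "translation": [-54.2, -58.5, -7], "roll": -91.9}, {"fingers": -1, "translation": [-54.2, -58.5, -7], "roll": -91.9}, {"fingers": -1, "translation": [-54.2, -58.5, -7], "roll": -91.9}, {"fingers": -1, "translation": [-54.2, -58.5, -7], "roll": -91.9}, {"fingers": -1, "translation": [-54.2, -58.5, -7], "roll": -91.9}, {"fingers": -1, "translation": [-54.2, -58.5, -7], "roll": -91.9}, {"fingers": -1, "translation": [-54.2, -58.5, -7], "roll": -91.9}, {"fingers": -1, "translation": [-54.2, -58.5, -7], "roll": -91.9}, {"fingers": -1, "translation": [-54.2, -58.5, -7], "roll": -91.9}])

```text
clock: 1.77
eef_pos: [0.5128, 0.2765, 0.3145]
tool_rot: [0.974, 0.228, -0.0, 0.0]
ft_force: [1.6, -0.5, -0.1]
grip_width: 0.0853
```

```bash
python3 - <<'E'
from h import *
c=snap('wrist','w1'); o=bot.get_obs(); print(o['eef_pos'],o['tool_rot'],o['joint_pos'])
print('expected end',proj(c,[.5157,.281,.21]),'collar',proj(c,[.5157,.281,.121]))
E
```

```text
[0.51522462 0.28353801 0.31146356] [ 9.73027690e-01  2.30680197e-01 -4.18058805e-04 -1.89374105e-03] [0.50118139 0.4100116  0.41320016 1.57378665 0.00387361 1.60642386]
expected end [326.09031773 201.80462946] collar [323.98747651 175.68553271]
```

View pics/w1.png

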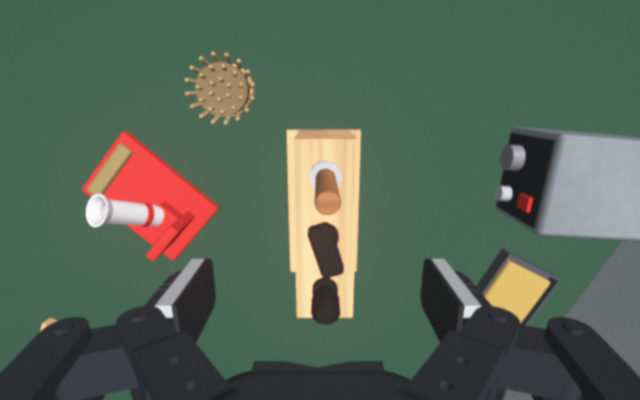

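>>> play_rows(motion=[{"fingers": -1, "translation": [0.1, 0, 3]}, {"fingers": -1, "translation": [0.1, 0, 6]}, {"fingers": -1, "translation": [0.1, 0, 9]}, {"fingers": -1, "translation": [0.1, 0, 11.5]}, {"fingers": -1, "translation": [0.1, 0, 13]}, {"fingers": -1, "translation": [0.1, 0, 14.2]}, {"fingers": -1, "translation": [0.1, 0, 14.4]}, {"fingers": -1, "translation": [0.1, 0, 14.4]}, {"fingers": 0.3, "translation": [0.1, 0, 14.4]}, {"fingers": 0.8, "translation": [0.1, 0, 14.4]}, {"fingers": 1, "translation": [0.1, 0, 14.4]}, {"fingers": 1, "translation": [0.1, 0, 14.4]}, {"fingers": 1, "translation": [0.1, 0, 14.4]}, {"fingers": 1, "translation": [0.1, 0, 14.4]}, {"fingers": 1, "translation": [0.1, 0, 14.4]}, {"fingers": 1, "translation": [0.1, 0, 14.4]}, {"fingers": 1, "translation": [0.1, 0, 14.4]}, {"fingers": 1, "translation": [0.1, 0, 14.4]}])

```text
schema error: expected keys fingers, translation, roll
```

>>> play_rows(motion=[{"fingers": -1, "translation": [0.1, 0, 3], "roll": 0}, {"fingers": -1, "translation": [0.1, 0, 6], "roll": 0}, {"fingers": -1, "translation": [0.1, 0, 9], "roll": 0}, {"fingers": -1, "translation": [0.1, 0, 11.5], "roll": 0}, {"fingers": -1, "translation": [0.1, 0, 13], "roll": 0}, {"fingers": -1, "translation": [0.1, 0, 14.2], "roll": 0}, {"fingers": -1, "translation": [0.1, 0, 14.4], "roll": 0}, {"fingers": -1, "translation": [0.1, 0, 14.4], "roll": 0}, {"fingers": 0.3, "translation": [0.1, 0, 14.4], "roll": 0}, {"fingers": 0.8, "translation": [0.1, 0, 14.4], "roll": 0}, {"fingers": 1, "translation": [0.1, 0, 14.4], "roll": 0}, {"fingers": 1, "translation": [0.1, 0, 14.4], "roll": 0}, {"fingers": 1, "translation": [0.1, 0, 14.4], "roll": 0}, {"fingers": 1, "translation": [0.1, 0, 14.4], "roll": 0}, {"fingers": 1, "translation": [0.1, 0, 14.4], "roll": 0}, {"fingers": 1, "translation": [0.1, 0, 14.4], "roll": 0}, {"fingers": 1, "translation": [0.1, 0, 14.4], "roll": 0}])

```text
clock: 3.23
eef_pos: [0.5156, 0.276, 0.1723]
tool_rot: [0.974, 0.228, 0.003, -0.001]
ft_force: [4.5, 2.8, 0.5]
grip_width: 0.0175
```

>>> play_rows(motion=[{"fingers": 1, "translation": [0, 0, -2], "roll": 0}, {"fingers": 1, "translation": [0, 0, -5], "roll": 0}, {"fingers": 1, "translation": [0, 0, -8], "roll": 0}, {"fingers": 1, "translation": [0, 0, -11.5], "roll": 0}, {"fingers": 1, "translation": [0, 0, -14.5], "roll": 0}, {"fingers": 1, "translation": [0, 0, -15.5], "roll": 0}, {"fingers": 1, "translation": [-0.5, 2, -15.5], "roll": -3}, {"fingers": 1, "translation": [-1.5, 5, -15.5], "roll": -7}, {"fingers": 1, "translation": [-2.5, 9, -15.5], "roll": -13}, {"fingers": 1, "translation": [-3.6, 13, -15.5], "roll": -19}, {"fingers": 1, "translation": [-4.7, 17, -15.5], "roll": -25}, {"fingers": 1, "translation": [-5.8, 21, -15.5], "roll": -31}, {"fingers": 1, "translation": [-6.9, 25, -15.5], "roll": -37}, {"fingers": 1, "translation": [-8, 29, -15.5], "roll": -43}, {"fingers": 1, "translation": [-9.1, 33, -15.5], "roll": -49}, {"fingers": 1, "translation": [-10.2, 37, -15.5], "roll": -53}, {"fingers": 1, "translation": [-11, 40, -15.5], "roll": -55}, {"fingers": 1, "translation": [-11.5, 42, -15.5], "roll": -55}, {"fingers": 1, "translation": [-11.5, 42.1, -15.5], "roll": -55}, {"fingers": 1, "translation": [-11.5, 42.1, -15.5], "roll": -55}])

```text
clock: 4.9
eef_pos: [0.5966, -0.1545, 0.325]
tool_rot: [0.759, 0.651, -0.001, -0.001]
ft_force: [-0.4, 0.7, -0.2]
grip_width: -0.0006
```

```bash
python3 - <<'E'
from h import *
for i in range(3):
    o=bot.get_obs(); print(o['clock'],o['eef_pos'],o['tool_rot'],o['ft_force'],o['grip_width'])
    c=snap(['top','side','wrist'][i],['t2','s2','w2'][i])
f=lambda i,x,y,w,h,k:cv2.resize(i[y:y+h,x:x+w],None,fx=k,fy=k,interpolation=cv2.INTER_CUBIC)
t=cv2.imread('pics/t2.png');s=cv2.imread('pics/s2.png');w=cv2.imread('pics/w2.png')
cc=dict(np.load('pics/s2.npz')); print('tip pred side',proj(cc,[.599,-.1472,.185]), proj(dict(np.load('pics/w2.npz')),[.599,-.1472,.185]), proj(dict(np.load('pics/w2.npz')),[.594,-.1465,.10]))
cv2.imwrite('pics/crop2.png',np.hstack([f(s,240,60,133,200,3),cv2.resize(w[:,120:520],(400,400)).repeat(1,0) if 0 else cv2.copyMakeBorder(w[:,120:520],0,200,0,0,cv2.BORDER_CONSTANT)]))
E
```

```text
4.9 [ 0.59663297 -0.1544539   0.32501672] [ 7.59265384e-01  6.50779356e-01 -6.87615906e-04 -1.35413226e-03] [-0.43874386  0.68658897 -0.17622907] -0.0005896070434441991
4.95 [ 0.59672855 -0.15325779  0.32542612] [ 7.58691307e-01  6.51449164e-01 -4.31765353e-04 -1.14098078e-03] [ 0.35825812 -0.16502133  0.68945779] -0.00011045228757545492
5.0 [ 0.59684294 -0.15248619  0.32575562] [ 7.58255166e-01  6.51957253e-01 -2.93168306e-04 -8.70227358e-04] [-0.56731809  0.76778217 -0.50559303] -0.0002901429260241641
tip pred side [307.32786468 130.21703683] [325.63122199 195.72318012] [323.69102289 169.69802731]
```

View pics/crop2.png

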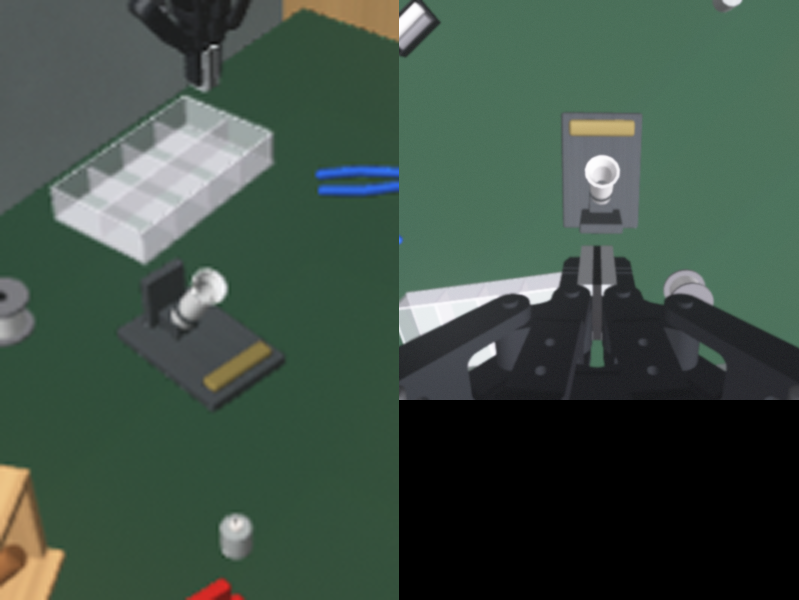

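The gripper is shut and empty, so the brush slipped out. I need to see where it is now.

```bash
python3 - <<'E'
import cv2,numpy as np
t=cv2.imread('pics/t2.png');s=cv2.imread('pics/s2.png')
f=lambda i,x,y,w,h,k:cv2.resize(i[y:y+h,x:x+w],None,fx=k,fy=k,interpolation=cv2.INTER_CUBIC)
cv2.imwrite('pics/crop3.png',np.hstack([f(t,150,120,200,300,2)[:560],f(s,190,190,100,140,4)]))
E
```

```text
(no output)
```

View pics/crop3.png

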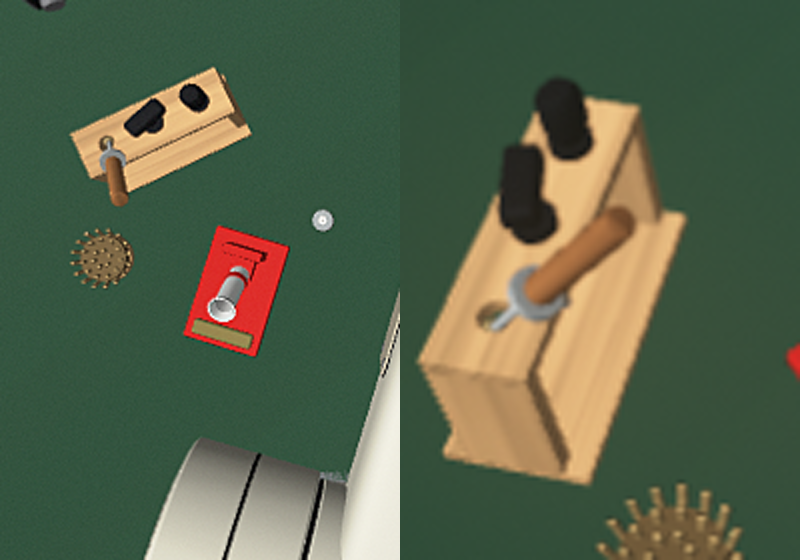

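The brush fell back with its head still in its hole. It now leans toward the robot with the collar on the rack's front edge. I'll triangulate where the handle is.

```bash
python3 - <<'E'
from h import *
t=dict(np.load('pics/t2.npz'));s=dict(np.load('pics/s2.npz'))
T=lambda x,y:((x+.5)/2-.5+150,(y+.5)/2-.5+120)
S=lambda x,y:((x-400+.5)/4-.5+190,(y+.5)/4-.5+190)
e,r1=tri(t,T(119,198),s,S(624,220)); c,r2=tri(t,T(112,158),s,S(537,293))
print(e,r1,c,r2); d=e-c; n=np.linalg.norm(d); print(n,d/n,'tilt',np.degrees(np.arccos(d[2]/n)),'az',np.degrees(np.arctan2(d[1],d[0])))
print('tip',c-d/n*.088)
E
```

```text
[0.44553438 0.23509829 0.21092395] 0.0023245330029238757 [0.49584375 0.26651994 0.137674  ] 0.0023599680972673336
0.09425448280019141 [-0.53376098 -0.3333704   0.77715082] tilt 38.999558005202914 az -148.012390368184
tip [0.54281471 0.29585654 0.06928473]
```

>>> play_rows(motion=[{"fingers": -1, "translation": [0, 0, 0], "roll": 0}, {"fingers": -1, "translation": [0, 0, 0], "roll": 0}, {"fingers": -1, "translation": [0, 0, 0], "roll": 0}])

```text
clock: 5.3
eef_pos: [0.5974, -0.1522, 0.3264]
tool_rot: [0.758, 0.652, 0.0, 0.0]
ft_force: [0.5, -0.3, -0.0]
grip_width: 0.0356
```

>>> play_rows(motion=[{"fingers": -0.4, "translation": [3, -1.5, 0], "roll": -4}, {"fingers": -0.4, "translation": [6.5, -3.3, 0], "roll": -8}, {"fingers": -0.4, "translation": [10, -5, 0], "roll": -12}, {"fingers": -0.4, "translation": [13.5, -6.8, 0], "roll": -16}, {"fingers": -0.4, "translation": [17, -8.5, 0], "roll": -20}, {"fingers": -0.4, "translation": [20.5, -10.3, 0], "roll": -24}, {"fingers": -0.4, "translation": [24, -12, 1], "roll": -28}, {"fingers": -0.4, "translation": [27.5, -13.8, 2], "roll": -32}, {"fingers": -0.4, "translation": [31, -15.5, 3], "roll": -36}, {"fingers": -0.4, "translation": [34.5, -17.3, 3.6], "roll": -40.6}, {"fingers": -0.4, "translation": [37, -18.6, 3.6], "roll": -40.6}, {"fingers": -0.4, "translation": [37.7, -18.9, 3.6], "roll": -40.6}, {"fingers": -0.4, "translation": [37.7, -18.9, 3.6], "roll": -40.6}, {"fingers": -0.4, "translation": [37.7, -18.9, 3.6], "roll": -40.6}, {"fingers": -0.4, "translation": [37.7, -18.9, 3.6], "roll": -40.6}, {"fingers": -0.4, "translation": [37.7, -18.9, 3.6], "roll": -40.6}])

```text
clock: 6.63
eef_pos: [0.4678, 0.2465, 0.2904]
tool_rot: [0.486, 0.874, 0.0, 0.0]
ft_force: [-0.2, -0.3, 0.4]
grip_width: 0.0597
```

```bash
python3 - <<'E'
from h import *
c=snap('wrist','w4'); o=bot.get_obs(); print(o['eef_pos'],o['tool_rot'],o['grip_width'])
print('exp end',proj(c,[.4455,.2351,.211]),'collar',proj(c,[.4958,.2665,.1377]))
cv2.imwrite('pics/w4c.png',c['pixels'][:,100:540,::-1])
E
```

```text
[0.46787049 0.24646328 0.29031916] [4.86215049e-01 8.73839157e-01 8.94714522e-05 2.13644488e-04] 0.059513706666080295
exp end [321.59385253 180.08286251] collar [320.65631284 229.55803105]
```

View pics/w4c.png

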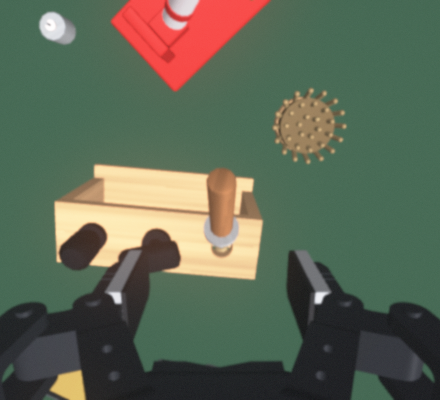

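>>> play_rows(motion=[{"fingers": -0.4, "translation": [0.2, 0, 3], "roll": 0}, {"fingers": -0.4, "translation": [0.2, 0, 6], "roll": 0}, {"fingers": -0.4, "translation": [0.2, 0, 9], "roll": 0}, {"fingers": -0.4, "translation": [0.2, 0, 11], "roll": 0}, {"fingers": -0.4, "translation": [0.2, 0, 11.5], "roll": 0}, {"fingers": -0.4, "translation": [0.2, 0, 11.5], "roll": 0}, {"fingers": -0.4, "translation": [0.2, 0, 11.5], "roll": 0}, {"fingers": 0.2, "translation": [0.2, 0, 11.5], "roll": 0}, {"fingers": 0.4, "translation": [0.2, 0, 11.5], "roll": 0}, {"fingers": 0.6, "translation": [0.2, 0, 11.5], "roll": 0}, {"fingers": 0.8, "translation": [0.2, 0, 11.5], "roll": 0}, {"fingers": 1, "translation": [0.2, 0, 11.5], "roll": 0}, {"fingers": 1, "translation": [0.2, 0, 11.5], "roll": 0}, {"fingers": 1, "translation": [0.2, 0, 11.5], "roll": 0}, {"fingers": 1, "translation": [0.2, 0, 11.5], "roll": 0}, {"fingers": 1, "translation": [0.2, 0, 11.5], "roll": 0}])

```text
clock: 8.02
eef_pos: [0.4666, 0.25, 0.1755]
tool_rot: [0.485, 0.874, 0.001, 0.0]
ft_force: [1.0, 1.8, 1.9]
grip_width: 0.0174
```

>>> play_rows(motion=[{"fingers": 1, "translation": [0, -0.2, -0.3], "roll": 0}, {"fingers": 1, "translation": [0, -0.5, -0.6], "roll": 0}, {"fingers": 1, "translation": [0, -0.8, -1], "roll": 0}, {"fingers": 1, "translation": [0, -1.1, -1.4], "roll": 0}, {"fingers": 1, "translation": [0, -1.4, -1.8], "roll": 0}, {"fingers": 1, "translation": [0, -1.7, -2.2], "roll": 0}, {"fingers": 1, "translation": [0, -1.9, -2.4], "roll": 0}, {"fingers": 1, "translation": [0, -1.9, -2.4], "roll": 0}])

```text
clock: 8.68
eef_pos: [0.4539, 0.242, 0.1962]
tool_rot: [0.485, 0.875, 0.003, 0.001]
ft_force: [20.9, 13.0, -25.4]
grip_width: 0.0176
```

```bash
python3 - <<'E'
from h import *
s=snap('side','s5'); w=snap('wrist','w5'); t=snap('top','t5')
f=lambda i,x,y,w,h,k:cv2.resize(i[y:y+h,x:x+w],None,fx=k,fy=k,interpolation=cv2.INTER_CUBIC)
cv2.imwrite('pics/crop5.png',np.hstack([f(s['pixels'],180,170,133,133,3)[:399],w['pixels'][:399,120:520]])[:,:,::-1])
E
```

```text
(no output)
```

View pics/crop5.png

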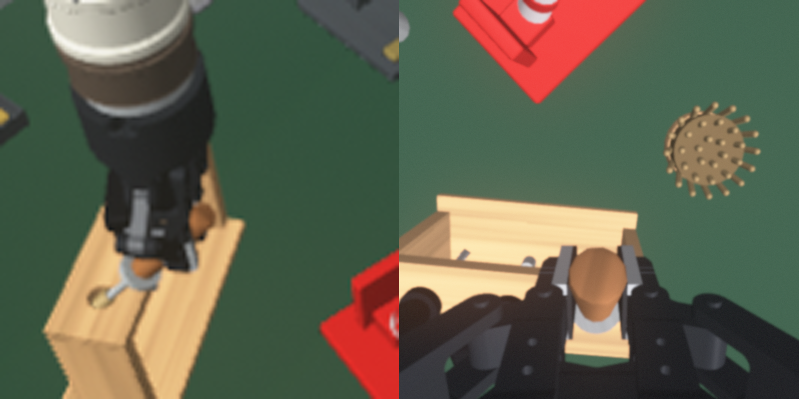

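The pull met about 36 N. At a 39° lean the bristle head jams under the plate, and the pads slid up the handle. I'll loosen the grip, go back down, re-grip, then swing the brush upright about the hole before lifting.

>>> play_rows(motion=[{"fingers": 0.4, "translation": [0, 0, 0], "roll": 0}, {"fingers": 0.2, "translation": [0, 0, 0], "roll": 0}, {"fingers": 0.2, "translation": [0, 0.6, 0.8], "roll": 0}, {"fingers": 0.2, "translation": [0, 1.2, 1.6], "roll": 0}, {"fingers": 0.2, "translation": [0, 1.9, 2.4], "roll": 0}, {"fingers": 0.2, "translation": [0, 1.9, 2.4], "roll": 0}, {"fingers": 0.2, "translation": [0, 1.9, 2.4], "roll": 0}, {"fingers": 0.6, "translation": [0, 1.9, 2.4], "roll": 0}, {"fingers": 1, "translation": [0, 1.9, 2.4], "roll": 0}, {"fingers": 1, "translation": [0, 1.9, 2.4], "roll": 0}, {"fingers": 1, "translation": [0, 1.9, 2.4], "roll": 0}, {"fingers": 1, "translation": [0, 1.9, 2.4], "roll": 0}, {"fingers": 1, "translation": [0, 1.9, 2.4], "roll": 0}])

```text
clock: 9.92
eef_pos: [0.4661, 0.2495, 0.1753]
tool_rot: [0.485, 0.874, 0.0, 0.0]
ft_force: [0.1, -0.3, 0.4]
grip_width: 0.0171
```

>>> play_rows(motion=[{"fingers": 1, "translation": [0, 0.5, -0.4], "roll": 0}, {"fingers": 1, "translation": [0, 1, -0.75], "roll": 0}, {"fingers": 1, "translation": [0, 1.5, -1], "roll": 0}, {"fingers": 1, "translation": [0, 2.1, -1.3], "roll": 0}, {"fingers": 1, "translation": [0, 2.7, -1.55], "roll": 0}, {"fingers": 1, "translation": [0, 3.2, -1.7], "roll": 0}, {"fingers": 1, "translation": [0, 3.8, -1.85], "roll": 0}, {"fingers": 1, "translation": [0, 4.3, -2], "roll": 0}, {"fingers": 1, "translation": [0, 4.8, -2.1], "roll": 0}, {"fingers": 1, "translation": [0, 5.3, -2.15], "roll": 0}, {"fingers": 1, "translation": [0, 5.8, -2.2], "roll": 0}, {"fingers": 1, "translation": [0, 5.8, -2.2], "roll": 0}, {"fingers": 1, "translation": [0, 5.8, -2.2], "roll": 0}])

```text
clock: 11.0
eef_pos: [0.5158, 0.2801, 0.1968]
tool_rot: [0.485, 0.874, -0.0, 0.0]
ft_force: [-2.3, -2.6, -2.5]
grip_width: 0.0147
```

```bash
python3 - <<'E'
from h import *
s=snap('side','s6'); w=snap('wrist','w6')
f=lambda i,x,y,w,h,k:cv2.resize(i[y:y+h,x:x+w],None,fx=k,fy=k,interpolation=cv2.INTER_CUBIC)
cv2.imwrite('pics/crop6.png',np.hstack([f(s['pixels'],150,150,133,133,3)[:399],w['pixels'][:399,120:520]])[:,:,::-1])
E
```

```text
(no output)
```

View pics/crop6.png

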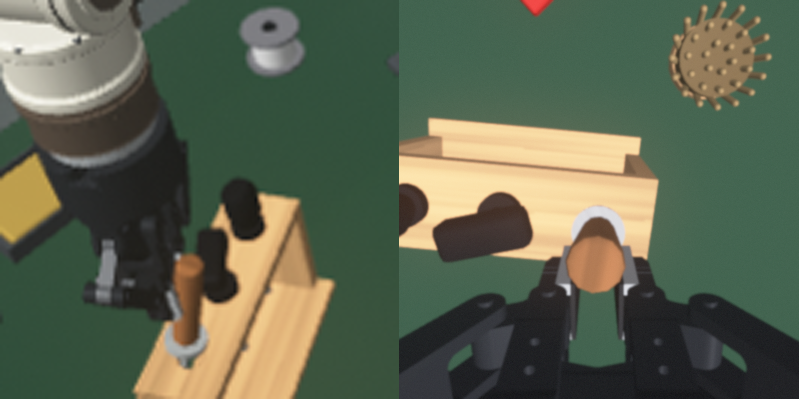

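The brush is nearly upright, though the pads only hold its edge. The first drop now makes sense: the grasp was about 4 mm off-centre, so the bristle head caught under the plate as it lifted. I'll seat the brush by pressing down, let go, then re-grasp centred.

>>> play_rows(motion=[{"fingers": 1, "translation": [0, 0.5, 0], "roll": 0}, {"fingers": 1, "translation": [0, 1, 0], "roll": 0}, {"fingers": 1, "translation": [0, 1.2, 0.5], "roll": 0}, {"fingers": 1, "translation": [0, 1.2, 1], "roll": 0}, {"fingers": 1, "translation": [0, 1.2, 1.5], "roll": 0}, {"fingers": 1, "translation": [0, 1.2, 2], "roll": 0}, {"fingers": 1, "translation": [0, 1.2, 2], "roll": 0}])

```text
clock: 11.68
eef_pos: [0.5251, 0.2864, 0.1757]
tool_rot: [0.485, 0.874, -0.001, -0.0]
ft_force: [-0.2, -0.1, 0.3]
grip_width: -0.0001
```

```bash
python3 - <<'E'
from h import *
s=snap('side','s7'); w=snap('wrist','w7')
f=lambda i,x,y,w,h,k:cv2.resize(i[y:y+h,x:x+w],None,fx=k,fy=k,interpolation=cv2.INTER_CUBIC)
cv2.imwrite('pics/crop7.png',np.hstack([f(s['pixels'],150,150,133,133,3)[:399],w['pixels'][:399,120:520]])[:,:,::-1])
E
```

```text
(no output)
```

View pics/crop7.png

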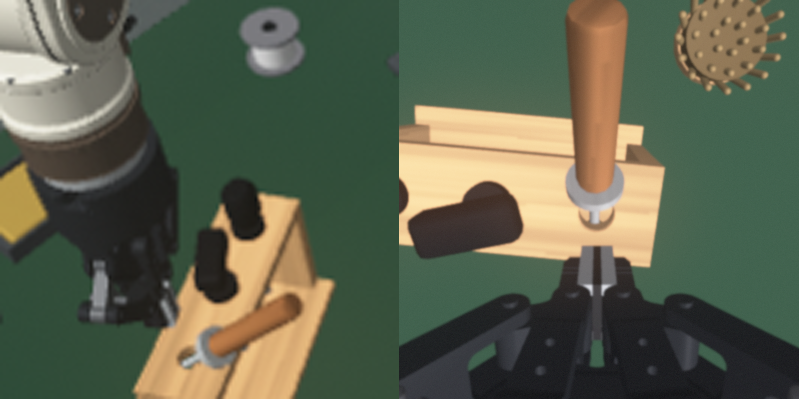

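The brush fell back to its lean. My swing radius was too long, which kept the head pulled up against the plate. I'll re-measure and repeat with a shrinking radius so the cone seats.

```bash
cat >> h.py <<'E'
def orange(c,roi=None):
    h=cv2.cvtColor(c['pixels'],cv2.COLOR_RGB2HSV); m=cv2.inRange(h,(6,120,60),(16,255,255))
    if roi: z=np.zeros_like(m); x0,y0,x1,y1=roi; z[y0:y1,x0:x1]=m[y0:y1,x0:x1]; m=z
    n,l,st,ce=cv2.connectedComponentsWithStats(m); k=1+np.argmax(st[1:,4]); ys,xs=np.where(l==k)
    p=np.c_[xs,ys].astype(float); mu=p.mean(0); u=np.linalg.svd(p-mu,full_matrices=False)[2][0]; s=(p-mu)@u
    return st[k],mu,mu+u*s.min(),mu+u*s.max()
E
python3 - <<'E'
from h import *
w=dict(np.load('pics/w7.npz'));s=dict(np.load('pics/s7.npz'))
e,r=tri(w,(317,11),s,(247,250.7));c,r2=tri(w,(315,185),s,(220.7,265.3)); d=e-c;n=np.linalg.norm(d)
print(e,r,c,r2,n,d/n,np.degrees(np.arccos(d[2]/n)),np.degrees(np.arctan2(d[1],d[0])))
print(orange(s,(190,200,280,300)),orange(w,(200,0,400,220)))
print('hole pred',proj(w,[.5157,.281,.115]),proj(s,[.5157,.281,.115]))
i=e-d/n*.040; print('grasp',i)
E
```

```text
[0.44346923 0.2352578  0.19249976] 0.0009444072348391267 [0.50198164 0.27025335 0.12694281] 0.0016250387636277742 0.09458384876137127 [-0.61862999 -0.36999508  0.69310936] 46.123251858984545 -149.11686844471922
(array([ 195,  218,   61,   82, 1238], dtype=int32), array([227.44830372, 267.24151858]), array([256.79114942, 223.95998634]), array([205.31372876, 299.89064638])) (array([ 288,    0,   60,  192, 9045], dtype=int32), array([316.71542289,  85.46080708]), array([ 3.17735376e+02, -2.29303145e-01]), array([315.45886165, 191.02926736]))
hole pred [318.83550084 211.35051081] [214.25732439 268.40108293]
grasp [0.46821443 0.2500576  0.16477538]
```

>>> play_rows(motion=[{"fingers": 0.2, "translation": [0, 0, -3], "roll": 0}, {"fingers": -0.2, "translation": [0, 0, -6], "roll": 0}, {"fingers": -0.4, "translation": [0, -2, -8], "roll": 0}, {"fingers": -0.4, "translation": [0, -5, -8], "roll": 0}, {"fingers": -0.4, "translation": [0, -7, -8], "roll": 0}, {"fingers": -0.4, "translation": [0, -7.1, -8], "roll": 0}, {"fingers": -0.4, "translation": [0, -7.1, -5], "roll": 0}, {"fingers": -0.4, "translation": [0, -7.1, -2], "roll": 0}, {"fingers": -0.4, "translation": [0, -7.1, 0.5], "roll": 0}, {"fingers": -0.4, "translation": [0, -7.1, 1.25], "roll": 0}, {"fingers": -0.4, "translation": [0, -7.1, 1.25], "roll": 0}, {"fingers": 0.2, "translation": [0, -7.1, 1.25], "roll": 0}, {"fingers": 0.5, "translation": [0, -7.1, 1.25], "roll": 0}, {"fingers": 1, "translation": [0, -7.1, 1.25], "roll": 0}, {"fingers": 1, "translation": [0, -7.1, 1.25], "roll": 0}, {"fingers": 1, "translation": [0, -7.1, 1.25], "roll": 0}, {"fingers": 1, "translation": [0, -7.1, 1.25], "roll": 0}])

```text
clock: 13.2
eef_pos: [0.4662, 0.2496, 0.1659]
tool_rot: [0.485, 0.874, 0.001, 0.001]
ft_force: [-0.4, 0.9, 3.5]
grip_width: 0.0175
```

>>> play_rows(motion=[{"fingers": 1, "translation": [0, 0.4, -0.4], "roll": 0}, {"fingers": 1, "translation": [0, 0.9, -0.8], "roll": 0}, {"fingers": 1, "translation": [0, 1.5, -1.15], "roll": 0}, {"fingers": 1, "translation": [0, 2.1, -1.45], "roll": 0}, {"fingers": 1, "translation": [0, 2.8, -1.6], "roll": 0}, {"fingers": 1, "translation": [0, 3.5, -1.65], "roll": 0}, {"fingers": 1, "translation": [0, 3.5, -1.65], "roll": 0}])

```text
clock: 13.78
eef_pos: [0.4966, 0.2684, 0.1809]
tool_rot: [0.485, 0.874, 0.001, 0.0]
ft_force: [-2.6, -0.8, -2.5]
grip_width: 0.0173
```

```bash
python3 - <<'E'
from h import *
w=snap('wrist','w8'); print(orange(w,(200,0,440,300))); o=bot.get_obs(); p=o['eef_pos']; print(p,o['ft_force'],o['grip_width'])
P=np.array([p[0],p[1],p[2]+.005]); print('grasp px',proj(w,P)); ax=P-np.array([.5157,.281,.115]); ax/=np.linalg.norm(ax); print('tilt',np.degrees(np.arccos(ax[2])),'end exp',proj(w,P+ax*.035))
E
```

```text
(array([ 288,  239,   60,   61, 2840], dtype=int32), array([317.52570423, 269.43169014]), array([308.25848859, 240.86241417]), array([326.72503381, 297.79168476]))
[0.49621479 0.26830743 0.18084928] [-1.61298762 -0.52703952 -3.10370685] 0.016954613729217593
grasp px [318.53904136 286.87632811]
tilt 18.171173298276468 end exp [318.17935611 310.89982623]
```

```bash
python3 - <<'E'
from h import *
w=dict(np.load('pics/w8.npz')); H=np.array([.5157,.281,.115])
for z in (.19,.2,.205,.21,.215,.22):
    q=onz(w,318,272,z); v=q-H; print(z,q,'len',np.linalg.norm(v),'tilt',np.degrees(np.arccos(v[2]/np.linalg.norm(v))), 'handle px dia',410*.019/ (np.asarray(w['world_to_cam'])@np.r_[q,1])[2])
s=snap('side','s8'); print(orange(s,(190,200,280,280)))
f=lambda i,x,y,w,h,k:cv2.resize(i[y:y+h,x:x+w],None,fx=k,fy=k,interpolation=cv2.INTER_CUBIC)
cv2.imwrite('pics/crop8.png',np.hstack([f(s['pixels'],150,150,133,133,3)[:399],w['pixels'][:399,120:520]])[:,:,::-1])
E
```

```text
0.19 [0.48896563 0.26352822 0.19      ] len 0.08151680413482494 tilt 23.06577426867159 handle px dia 58.83361919567501
0.2 [0.48458728 0.26077851 0.2       ] len 0.09274648205762041 tilt 23.583668122193295 handle px dia 64.18497975968566
0.205 [0.48239811 0.25940365 0.205     ] len 0.09836370463530592 tilt 23.798300336214663 handle px dia 67.24311344596482
0.21 [0.48020893 0.25802879 0.21      ] len 0.10398217294104153 tilt 23.989758632264607 handle px dia 70.60723974412926
0.215 [0.47801976 0.25665394 0.215     ] len 0.10960169539720364 tilt 24.161599862793715 handle px dia 74.32570308661211
0.22 [0.47583058 0.25527908 0.22      ] len 0.11522211776731031 tilt 24.316689134194664 handle px dia 78.45759810996054
(array([222, 218,  34,  62, 374], dtype=int32), array([241.97326203, 243.71122995]), array([254.01036254, 221.21613893]), array([222.84758654, 279.4535427 ]))
```

View pics/crop8.png

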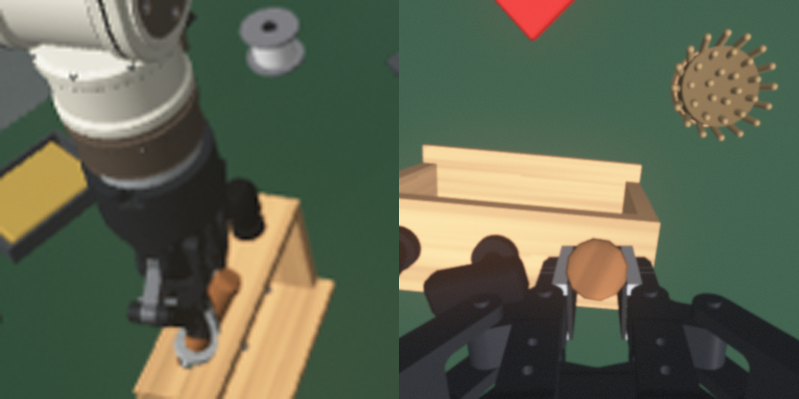

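>>> play_rows(motion=[{"fingers": 1, "translation": [0, 0.5, -0.1], "roll": 0}, {"fingers": 1, "translation": [0, 1.0, -0.1], "roll": 0}, {"fingers": 1, "translation": [0, 1.6, 0], "roll": 0}, {"fingers": 1, "translation": [0, 2.2, 0.2], "roll": 0}, {"fingers": 1, "translation": [0, 2.7, 0.4], "roll": 0}, {"fingers": 1, "translation": [0, 3.1, 0.7], "roll": 0}, {"fingers": 1, "translation": [0, 3.1, 1], "roll": 0}, {"fingers": 1, "translation": [0, 3.1, 1], "roll": 0}])

```text
clock: 14.55
eef_pos: [0.5212, 0.2838, 0.1711]
tool_rot: [0.485, 0.874, -0.0, -0.0]
ft_force: [-3.7, -2.2, -0.6]
grip_width: 0.0171
```

```bash
python3 - <<'E'
from h import *
w=snap('wrist','w9'); print(orange(w,(200,0,440,340))); s=snap('side','s9'); print(orange(s,(190,200,280,280)))
o=bot.get_obs(); p=o['eef_pos']; print(p,o['ft_force'],o['grip_width'])
print('upright end exp',proj(w,[.5157,.281,.21]),proj(w,[.5157,.281,.22]),proj(s,[.5157,.281,.21]),'collar',proj(s,[.5157,.281,.121]))
E
```

```text
(array([ 287,  220,   63,  105, 4378], dtype=int32), array([317.70283234, 279.62585656]), array([314.33865574, 220.15053693]), array([320.21852217, 324.10076795]))
(array([221, 218,  35,  62, 400], dtype=int32), array([241.2925, 244.8325]), array([254.10134199, 221.32443953]), array([222.29205655, 279.70400313]))
[0.52125665 0.28379027 0.17114485] [-2.9625368  -1.32977969 -1.00651339] 0.017140042258306006
upright end exp [320.68132746 326.78131636] [320.99734255 349.14794598] [203.5818247  242.44695003] collar [213.63643131 266.89480013]
```

>>> play_rows(motion=[{"fingers": 1, "translation": [0, 0.3, 0.3], "roll": 0}, {"fingers": 1, "translation": [0, 0.3, 0.6], "roll": 0}, {"fingers": 1, "translation": [0, 0.3, 0.6], "roll": 0}])

```text
clock: 14.9
eef_pos: [0.5254, 0.2861, 0.1677]
tool_rot: [0.485, 0.874, 0.002, 0.002]
ft_force: [-3.5, -2.0, 7.9]
grip_width: 0.0169
```

```bash
python3 - <<'E'
from h import *
w=snap('wrist','w10'); print(orange(w,(200,0,440,390)))
print('upright end exp',proj(w,[.5157,.281,.21]),proj(w,[.5157,.281,.22]))
im=w['pixels']; h=cv2.cvtColor(im,cv2.COLOR_RGB2HSV)
print([ (y,*im[y,318]) for y in range(190,370,6)])
E
```

```text
(array([ 286,  212,   66,  120, 5161], dtype=int32), array([318.04650262, 280.07866693]), array([315.25615193, 211.98950268]), array([320.13643101, 331.07637061]))
upright end exp [321.4155968 320.5801695] [321.80669573 343.64339812]
[(190, np.uint8(243), np.uint8(208), np.uint8(156)), (196, np.uint8(177), np.uint8(153), np.uint8(135)), (202, np.uint8(215), np.uint8(216), np.uint8(218)), (208, np.uint8(204), np.uint8(203), np.uint8(204)), (214, np.uint8(101), np.uint8(73), np.uint8(54)), (220, np.uint8(100), np.uint8(71), np.uint8(51)), (226, np.uint8(97), np.uint8(68), np.uint8(51)), (232, np.uint8(98), np.uint8(71), np.uint8(53)), (238, np.uint8(97), np.uint8(70), np.uint8(51)), (244, np.uint8(96), np.uint8(68), np.uint8(50)), (250, np.uint8(96), np.uint8(70), np.uint8(50)), (256, np.uint8(100), np.uint8(71), np.uint8(53)), (262, np.uint8(98), np.uint8(69), np.uint8(49)), (268, np.uint8(96), np.uint8(68), np.uint8(47)), (274, np.uint8(119), np.uint8(83), np.uint8(60)), (280, np.uint8(187), np.uint8(128), np.uint8(87)), (286, np.uint8(184), np.uint8(126), np.uint8(86)), (292, np.uint8(175), np.uint8(120), np.uint8(83)), (298, np.uint8(176), np.uint8(121), np.uint8(83)), (304, np.uint8(176), np.uint8(121), np.uint8(82)), (310, np.uint8(175), np.uint8(122), np.uint8(83)), (316, np.uint8(179), np.uint8(123), np.uint8(84)), (322, np.uint8(188), np.uint8(129), np.uint8(88)), (328, np.uint8(198), np.uint8(137), np.uint8(93)), (334, np.uint8(71), np.uint8(97), np.uint8(78)), (340, np.uint8(67), np.uint8(96), np.uint8(77)), (346, np.uint8(65), np.uint8(94), np.uint8(75)), (352, np.uint8(65), np.uint8(96), np.uint8(76)), (358, np.uint8(66), np.uint8(97), np.uint8(77)), (364, np.uint8(65), np.uint8(95), np.uint8(76))]
```

>>> play_rows(motion=[{"fingers": 0.5, "translation": [0, 0, 0], "roll": 0}, {"fingers": 0.25, "translation": [0, 0, 0], "roll": 0}, {"fingers": 0.25, "translation": [0, 0, 0], "roll": 0}, {"fingers": 0.25, "translation": [0, 0, 0], "roll": 0}, {"fingers": 0.25, "translation": [0, 0, -2], "roll": 0}, {"fingers": 0.25, "translation": [0, 0, -5], "roll": 0}, {"fingers": 0.25, "translation": [0, 0, -8], "roll": 0}, {"fingers": 0.25, "translation": [0, 0, -11], "roll": 0}, {"fingers": 0.25, "translation": [0, 0, -14], "roll": 0}, {"fingers": 0.25, "translation": [0, 0, -14], "roll": 0}, {"fingers": 0.25, "translation": [0, 0, -14], "roll": 0}])

```text
clock: 15.87
eef_pos: [0.5252, 0.2862, 0.3075]
tool_rot: [0.485, 0.874, 0.003, 0.002]
ft_force: [0.1, -0.3, -0.3]
grip_width: 0.0322
```

```bash
python3 - <<'E'
from h import *
w=snap('wrist','w11');w1=snap('wrist','w12'); o=bot.get_obs();print(o['eef_pos'],o['tool_rot'],o['grip_width'])
h=cv2.cvtColor(w1['pixels'],cv2.COLOR_RGB2HSV)
for c in (w,w1): print(orange(c,(280,0,360,390)))
print('exp end',proj(w1,[.5157,.281,.21]),'collar',proj(w1,[.5157,.281,.121]),'rim',[proj(w1,[.5157+dx,.281+dy,.121])  for dx,dy in ((-.0127,-.008),(.0127,.008))])
print([ (y,*map(int,w1['pixels'][y,320])) for y in range(150,300,5)])
E
```

```text
[0.52380038 0.28545612 0.30419928] [ 4.85172218e-01  8.74418525e-01 -3.31231806e-04 -2.28543662e-04] 0.031980455376422225
(array([305, 165,  26,  45, 866], dtype=int32), array([317.30715935, 188.84180139]), array([317.51586453, 164.99576275]), array([317.13056767, 209.01864714]))
(array([304, 167,  27,  46, 882], dtype=int32), array([317.20068027, 191.45578231]), array([317.62466169, 167.02819871]), array([316.84354576, 212.03199781]))
exp end [318.80694669 196.94895742] collar [318.43968095 171.07818385] rim [array([318.3651902 , 154.55714544]), array([318.51213384, 187.19351305])]
[(150, 252, 231, 179), (155, 250, 224, 171), (160, 233, 233, 235), (165, 194, 186, 185), (170, 118, 84, 60), (175, 115, 81, 58), (180, 115, 82, 59), (185, 113, 79, 57), (190, 194, 135, 94), (195, 202, 140, 97), (200, 207, 144, 99), (205, 220, 153, 106), (210, 224, 158, 110), (215, 88, 113, 90), (220, 84, 113, 90), (225, 84, 114, 91), (230, 82, 112, 89), (235, 79, 112, 90), (240, 77, 110, 88), (245, 78, 110, 89), (250, 78, 112, 90), (255, 76, 111, 88), (260, 77, 112, 89), (265, 76, 110, 89), (270, 75, 111, 89), (275, 75, 110, 88), (280, 75, 111, 89), (285, 75, 110, 88), (290, 75, 109, 88), (295, 76, 111, 89)]
```

The brush is standing upright and seated in its hole again. I'll turn the jaws across the rack and re-grasp it centred.

>>> play_rows(motion=[{"fingers": -0.3, "translation": [0, -0.85, 0], "roll": 7}, {"fingers": -0.3, "translation": [0, -0.85, 0], "roll": 14}, {"fingers": -0.3, "translation": [0, -0.85, 0], "roll": 21}, {"fingers": -0.3, "translation": [0, -0.85, 0], "roll": 28}, {"fingers": -0.3, "translation": [0, -0.85, 0], "roll": 35}, {"fingers": -0.3, "translation": [0, -0.85, 0], "roll": 42}, {"fingers": -0.3, "translation": [0, -0.85, 0], "roll": 49}, {"fingers": -0.3, "translation": [0, -0.85, 0], "roll": 56}, {"fingers": -0.3, "translation": [0, -0.85, 0], "roll": 63}, {"fingers": -0.3, "translation": [0, -0.85, 0], "roll": 70}, {"fingers": -0.3, "translation": [0, -0.85, 0], "roll": 77}, {"fingers": -0.3, "translation": [0, -0.85, 0], "roll": 84}, {"fingers": -0.3, "translation": [0, -0.85, 0], "roll": 91}, {"fingers": -0.3, "translation": [0, -0.85, 0], "roll": 95.6}, {"fingers": -0.3, "translation": [0, -0.85, 0], "roll": 95.6}, {"fingers": -0.3, "translation": [0, -0.85, 0], "roll": 95.6}, {"fingers": -0.3, "translation": [0, -0.85, 0], "roll": 95.6}])

```text
clock: 17.38
eef_pos: [0.5163, 0.2808, 0.304]
tool_rot: [0.973, 0.229, -0.001, 0.0]
ft_force: [-0.0, 0.7, -0.6]
grip_width: 0.0555
```

```bash
python3 - <<'E'
from h import *
w=snap('wrist','w13'); o=bot.get_obs();print(o['eef_pos'],o['tool_rot'],o['grip_width'],o['joint_pos'])
print(orange(w,(270,100,370,390)))
print('exp end',proj(w,[.517,.281,.21]),'rim',[proj(w,[.517+dx,.281+dy,.121])  for dx,dy in ((-.0134,-.0066),(.0134,.0066),(-.0066,.0134),(.0066,-.0134))])
p=w['pixels']; print([(x,*map(int,p[175,x])) for x in range(290,360,4)]);print([ (y,*map(int,p[y,322])) for y in range(150,225,4)])
E
```

```text
[0.51644086 0.28086132 0.30427265] [ 9.73513428e-01  2.28628746e-01 -6.87246997e-04  1.75344440e-04] 0.05537824223183908 [4.98089428e-01 4.10702151e-01 3.95871802e-01 1.55738428e+00
 2.49785552e-05 1.60754784e+00]
(array([311, 175,  26,  47, 941], dtype=int32), array([322.88735388, 199.73857598]), array([322.14950759, 174.90641762]), array([323.52217225, 221.10333787]))
exp end [320.62269492 210.26188878] rim [array([303.58020344, 181.05496654]), array([336.47256474, 181.1814672 ]), array([320.11360623, 164.8377907 ]), array([319.94070025, 196.99418951])]
[(290, 243, 209, 158), (294, 246, 215, 162), (298, 250, 224, 172), (302, 250, 223, 170), (306, 239, 216, 184), (310, 227, 227, 230), (314, 199, 193, 194), (318, 143, 106, 83), (322, 163, 113, 80), (326, 184, 134, 103), (330, 224, 220, 219), (334, 231, 231, 234), (338, 236, 206, 169), (342, 244, 212, 158), (346, 248, 218, 164), (350, 245, 213, 160), (354, 248, 221, 166), (358, 96, 115, 91)]
[(150, 252, 229, 176), (154, 252, 228, 176), (158, 252, 229, 177), (162, 252, 229, 177), (166, 222, 221, 222), (170, 227, 226, 230), (174, 165, 121, 92), (178, 161, 112, 78), (182, 161, 113, 79), (186, 158, 111, 77), (190, 156, 109, 77), (194, 156, 108, 77), (198, 191, 132, 92), (202, 222, 154, 107), (206, 215, 148, 103), (210, 197, 137, 93), (214, 199, 137, 95), (218, 214, 148, 102), (222, 227, 171, 123)]
```

>>> play_rows(motion=[{"fingers": -0.3, "translation": [0.2, 0, 3], "roll": 0}, {"fingers": -0.3, "translation": [0.2, 0, 6], "roll": 0}, {"fingers": -0.3, "translation": [0.2, 0, 9], "roll": 0}, {"fingers": -0.3, "translation": [0.2, 0, 12], "roll": 0}, {"fingers": -0.3, "translation": [0.2, 0, 13.2], "roll": 0}, {"fingers": -0.3, "translation": [0.2, 0, 13.4], "roll": 0}, {"fingers": -0.3, "translation": [0.2, 0, 13.4], "roll": 0}, {"fingers": -0.3, "translation": [0.2, 0, 13.4], "roll": 0}, {"fingers": 0.2, "translation": [0.2, 0, 13.4], "roll": 0}, {"fingers": 0.4, "translation": [0.2, 0, 13.4], "roll": 0}, {"fingers": 0.6, "translation": [0.2, 0, 13.4], "roll": 0}, {"fingers": 1, "translation": [0.2, 0, 13.4], "roll": 0}, {"fingers": 1, "translation": [0.2, 0, 13.4], "roll": 0}, {"fingers": 1, "translation": [0.2, 0, 13.4], "roll": 0}, {"fingers": 1, "translation": [0.2, 0, 13.4], "roll": 0}])

```text
clock: 18.68
eef_pos: [0.5192, 0.2823, 0.1725]
tool_rot: [0.974, 0.228, 0.001, -0.0]
ft_force: [0.4, 0.1, 6.2]
grip_width: 0.0178
```

>>> play_rows(motion=[{"fingers": 1, "translation": [0, 0, -0.5], "roll": 0}, {"fingers": 1, "translation": [0, 0, -1], "roll": 0}, {"fingers": 1, "translation": [0, 0, -2], "roll": 0}, {"fingers": 1, "translation": [0, 0, -3], "roll": 0}, {"fingers": 1, "translation": [0, 0, -3.5], "roll": 0}, {"fingers": 1, "translation": [0, 0, -4], "roll": 0}, {"fingers": 1, "translation": [0, 0, -4], "roll": 0}])

```text
clock: 19.27
eef_pos: [0.5191, 0.2822, 0.2127]
tool_rot: [0.974, 0.228, 0.001, -0.0]
ft_force: [0.7, 0.1, -0.1]
grip_width: 0.0176
```

>>> play_rows(motion=[{"fingers": 1, "translation": [0, 0, -1.5], "roll": 0}, {"fingers": 1, "translation": [0, 0, -4], "roll": 0}, {"fingers": 1, "translation": [0, 0, -7], "roll": 0}, {"fingers": 1, "translation": [0, 0, -10], "roll": 0}, {"fingers": 1, "translation": [0, 0, -11.8], "roll": 0}, {"fingers": 1, "translation": [-0.4, 1.5, -12], "roll": -2}, {"fingers": 1, "translation": [-1.2, 4, -12], "roll": -6}, {"fingers": 1, "translation": [-2.1, 7.5, -12], "roll": -11}, {"fingers": 1, "translation": [-3.1, 11, -12], "roll": -16}, {"fingers": 1, "translation": [-4.1, 14.5, -12], "roll": -21}, {"fingers": 1, "translation": [-5, 18, -12], "roll": -26}, {"fingers": 1, "translation": [-6, 21.5, -12], "roll": -31}, {"fingers": 1, "translation": [-7, 25, -12], "roll": -36}, {"fingers": 1, "translation": [-8, 28.5, -12], "roll": -41}, {"fingers": 1, "translation": [-9, 32, -12], "roll": -46}, {"fingers": 1, "translation": [-10, 35.5, -12], "roll": -51}, {"fingers": 1, "translation": [-10.9, 39, -12], "roll": -55}, {"fingers": 1, "translation": [-11.5, 41.2, -12], "roll": -55}, {"fingers": 1, "translation": [-11.8, 42.1, -12], "roll": -55}, {"fingers": 1, "translation": [-11.8, 42.1, -12], "roll": -55}])

```text
clock: 20.93
eef_pos: [0.5994, -0.1501, 0.33]
tool_rot: [0.76, 0.65, -0.001, -0.001]
ft_force: [-0.5, -0.3, -0.4]
grip_width: 0.0177
```

>>> play_rows(motion=[{"fingers": 1, "translation": [0, 0, 0], "roll": 0}, {"fingers": 1, "translation": [0, 0, 0], "roll": 0}, {"fingers": 1, "translation": [0, 0, 0], "roll": 0}])

```text
clock: 21.18
eef_pos: [0.5995, -0.146, 0.3314]
tool_rot: [0.758, 0.653, 0.0, -0.0]
ft_force: [-0.1, 0.0, -0.6]
grip_width: 0.0171
```

```bash
python3 - <<'E'
from h import *
w=snap('wrist','w14'); s=snap('side','s14'); t=snap('top','t14'); o=bot.get_obs();p=o['eef_pos'];print(p,o['tool_rot'],o['grip_width'])
tip=[p[0],p[1],p[2]-.1425]; print('tip px side',proj(s,tip),'wrist',proj(w,tip),'mouth',proj(w,[.5955,-.1472,.1]),proj(s,[.5955,-.1472,.1]))
f=lambda i,x,y,w,h,k:cv2.resize(i[y:y+h,x:x+w],None,fx=k,fy=k,interpolation=cv2.INTER_CUBIC)
cv2.imwrite('pics/crop14.png',np.hstack([f(s['pixels'],250,60,100,133,4)[:532],f(w['pixels'],220,100,200,266,2)[:532]])[:,:,::-1])
E
```

```text
[ 0.59963438 -0.14637382  0.3314586 ] [7.57751411e-01 6.52543299e-01 1.58356384e-04 1.31986550e-04] 0.017719186853550856
tip px side [306.89379245 129.09785511] wrist [318.23746272 193.4444021 ] mouth [316.65138658 168.20991035] [309.4745332  154.62469398]
```

View pics/crop14.png

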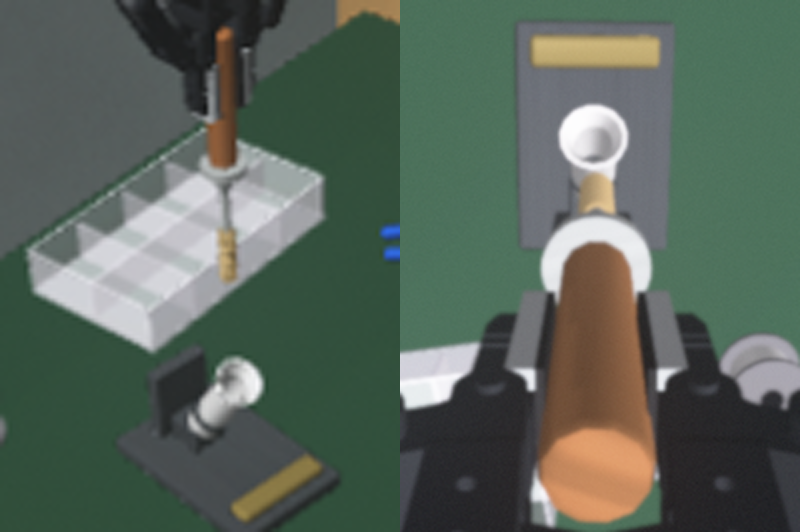

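The brush is held upright with its tip at side pixel (307,130). The mouth sits at wrist pixel (316.5,169), as predicted. Next I lower it into the mouth.

>>> play_rows(motion=[{"fingers": 1, "translation": [-0.1, 0.1, 2], "roll": 0}, {"fingers": 1, "translation": [-0.1, 0.1, 4.5], "roll": 0}, {"fingers": 1, "translation": [-0.1, 0.1, 6.5], "roll": 0}, {"fingers": 1, "translation": [-0.1, 0.1, 8], "roll": 0}, {"fingers": 1, "translation": [-0.1, 0.1, 9], "roll": 0}, {"fingers": 1, "translation": [-0.1, 0.1, 9.7], "roll": 0}, {"fingers": 1, "translation": [-0.1, 0.1, 10.2], "roll": 0}, {"fingers": 1, "translation": [-0.1, 0.1, 10.5], "roll": 0}, {"fingers": 1, "translation": [-0.1, 0.1, 10.5], "roll": 0}, {"fingers": 1, "translation": [-0.1, 0.1, 10.5], "roll": 0}])

```text
clock: 22.17
eef_pos: [0.6009, -0.149, 0.2268]
tool_rot: [0.758, 0.652, 0.0, 0.001]
ft_force: [-0.3, 1.5, -0.6]
grip_width: 0.0176
```

>>> play_rows(motion=[{"fingers": 1, "translation": [0, -0.5, 0], "roll": 0}, {"fingers": 1, "translation": [0, -1.1, 0], "roll": 0}, {"fingers": 1, "translation": [0, -1.7, 0.1], "roll": 0}, {"fingers": 1, "translation": [0, -2.3, 0.3], "roll": 0}, {"fingers": 1, "translation": [0, -2.9, 0.55], "roll": 0}, {"fingers": 1, "translation": [0, -3.5, 0.8], "roll": 0}, {"fingers": 1, "translation": [0, -4.1, 1.1], "roll": 0}, {"fingers": 1, "translation": [0, -4.7, 1.45], "roll": 0}, {"fingers": 1, "translation": [0, -5.25, 1.85], "roll": 0}, {"fingers": 1, "translation": [0, -5.25, 1.85], "roll": 0}])

```text
clock: 23.0
eef_pos: [0.5465, -0.1407, 0.2061]
tool_rot: [0.758, 0.652, -0.001, -0.001]
ft_force: [3.6, 0.9, 0.2]
grip_width: 0.0173
```

```bash
cat > chk.py <<'E'
from h import *
import sys
w=snap('wrist',sys.argv[1]); o=bot.get_obs();p=o['eef_pos'];print(p,o['ft_force'],o['grip_width'])
M=np.array([.5955,-.1472,.1]); hx=np.array([.989,-.149,0]); P=p+[0,0,.005]; r=P-M; print('grasp rel M (x,z) mm',r@hx*1e3,r[2]*1e3)
print(orange(w,(250,0,390,390)))
for th in (8,16,24,32):
    th=np.radians(th); e=P+.0325*(-np.sin(th)*hx+np.cos(th)*np.array([0,0,1])); c=P-.0565*(-np.sin(th)*hx+np.cos(th)*np.array([0,0,1])); print(np.degrees(th),'end',proj(w,e),'collar',proj(w,c))
im=w['pixels']; g=[int(im[y,318,0])-int(im[y,318,2]) for y in range(400)]
print(' '.join(f'{y}:{tuple(map(int,im[y,318]))}' for y in range(150,400,8)))
E
python3 chk.py w15
```

```text
[ 0.54703458 -0.14078794  0.20627442] [ 2.35375405 -0.21870972 -0.05508121] 0.01776205415070759
grasp rel M (x,z) mm -48.88770021985147 111.27441874731828
(array([ 289,  279,   59,   58, 2722], dtype=int32), array([317.83541514, 307.21675239]), array([336.50091412, 282.11611971]), array([300.46458853, 330.57636031]))
8.0 end [320.82988724 328.30768827] collar [319.35748642 249.81452016]
16.0 end [320.80936094 313.93906241] collar [319.38423342 263.80484906]
24.000000000000004 end [320.7697041  298.86450808] collar [319.42030167 278.10872438]
32.0 end [320.71245618 283.6493936 ] collar [319.46561665 292.68158721]
150:(80, 117, 94) 158:(81, 117, 95) 166:(80, 117, 94) 174:(94, 96, 101) 182:(112, 111, 108) 190:(203, 180, 121) 198:(197, 175, 116) 206:(113, 116, 121) 214:(115, 118, 125) 222:(116, 119, 126) 230:(115, 118, 124) 238:(114, 118, 125) 246:(140, 142, 151) 254:(237, 238, 242) 262:(230, 231, 235) 270:(91, 68, 52) 278:(99, 72, 56) 286:(224, 157, 109) 294:(230, 163, 112) 302:(217, 150, 104) 310:(211, 148, 102) 318:(214, 148, 102) 326:(229, 162, 111) 334:(227, 160, 110) 342:(81, 116, 93) 350:(81, 115, 92) 358:(80, 115, 92) 366:(69, 96, 79) 374:(37, 38, 38) 382:(39, 38, 40) 390:(33, 35, 38) 398:(31, 33, 36)
```

```bash
cat > ax.py <<'E'
from h import *
import sys
M=np.array([.5955,-.1472,.1]); hx=np.array([.989,-.149,0]); hy=np.array([.149,.989,0])
def plane(c,u,v):
    o,d=ray(c,u,v); q=o+d*((M-o)@hy)/(d@hy)-M; return q@hx*1e3,q[2]*1e3
s=snap('side',sys.argv[1]); im=s['pixels']; h=cv2.cvtColor(im,cv2.COLOR_RGB2HSV)
roi=(270,60,390,200)
st,mu,a,b=orange(s,roi); print('handle px',st,a,b)
m=cv2.inRange(h,(4,110,60),(17,255,255)); z=np.zeros_like(m); z[60:200,270:390]=m[60:200,270:390]
ys,xs=np.where(z>0); P=np.array([plane(s,x,y) for x,y in zip(xs,ys)])
mu=P.mean(0); u=np.linalg.svd(P-mu,full_matrices=False)[2][0]; u*=np.sign(u[1]); t=(P-mu)@u
print('n',len(P),'tilt',np.degrees(np.arctan2(-u[0],u[1])),'ends (x,z)',mu+u*np.percentile(t,1),mu+u*np.percentile(t,99))
br=cv2.inRange(h,(18,60,90),(28,255,255)); z=np.zeros_like(m); z[60:200,270:390]=br[60:200,270:390]; n,l,S,C=cv2.connectedComponentsWithStats(z)
for k in range(1,n):
    if S[k,4]>8: print('yellow',S[k],C[k],plane(s,*C[k]))
w=cv2.inRange(h,(0,0,190),(180,40,255)); z=np.zeros_like(m); z[60:200,270:390]=w[60:200,270:390]; n,l,S,C=cv2.connectedComponentsWithStats(z)
for k in range(1,n):
    if S[k,4]>15: print('white',S[k],C[k],plane(s,*C[k]))
E
python3 ax.py s15
```

```text
handle px [321 120   6  12  42] [324.09262737 120.01560074] [322.26347535 130.875951  ]
n 493 tilt 34.618530114347266 ends (x,z) [-4.40688959 72.04173486] [-213.88719038  375.490709  ]
yellow [378  60  12   8  40] [385.15  62.05] (np.float64(-228.05030814812505), np.float64(366.54022907450513))
yellow [363  65   5   4  10] [364.4  67. ] (np.float64(-178.99019374693512), np.float64(337.9933807783545))
yellow [377  64   5  12  33] [378.51515152  69.84848485] (np.float64(-214.52049638533643), np.float64(345.5176006547661))
yellow [306 152   6   7  28] [308.75       155.35714286] (np.float64(3.3401269951126005), np.float64(-4.812058506476951))
yellow [308 174  22  17 140] [318.25 181.55] (np.float64(-34.13708363737803), np.float64(-84.65806712777793))
white [306  60  24   5  65] [315.52307692  61.47692308] (np.float64(-36.003719596094484), np.float64(297.56269585499297))
white [270 102  36  45 772] [286.64378238 124.4857513 ] (np.float64(94.18113131845531), np.float64(56.60251853032014))
white [311 153   4   8  22] [312.77272727 156.40909091] (np.float64(-13.955436517715947), np.float64(1.86423727161808))
white [300 156   8   9  33] [303.06060606 159.84848485] (np.float64(30.337912417514428), np.float64(-38.99654402144784))
```

```bash
python3 - <<'E'
import sys; sys.argv=['x','s15b']
from ax import *
for q in ((324,120),(323.2,125.4),(322.3,131),(308.75,155.4)): print(q,plane(s,*q))
for v in range(112,160,2): print(v,' '.join('%d,%d,%d'%tuple(im[v,x]) for x in range(302,332,3)))
E
```

```text
handle px [321 120   6  11  44] [323.92602971 120.15944723] [322.2249769  130.03873736]
n 487 tilt 34.68185911371311 ends (x,z) [-4.29851298 72.10117486] [-213.93431435  375.05862372]
yellow [339  60   7   4  11] [342.09090909  61.81818182] (np.float64(-117.94928426649616), np.float64(326.6393655323117))
yellow [377  60  13  14  69] [382.42028986  64.71014493] (np.float64(-222.44252175106791), np.float64(359.1048709329372))
yellow [306 152   6   7  28] [308.75       155.35714286] (np.float64(3.3401269951126005), np.float64(-4.812058506476951))
yellow [308 174  22  17 140] [318.25 181.55] (np.float64(-34.13708363737803), np.float64(-84.65806712777793))
white [306  60  24   5  63] [315.46031746  61.36507937] (np.float64(-35.804619622699995), np.float64(297.7592800892759))
white [270 102  36  45 768] [286.58333333 124.56510417] (np.float64(94.50621441410706), np.float64(56.154333937041585))
white [311 152   4   9  23] [312.7826087 156.2173913] (np.float64(-14.03032063633366), np.float64(2.6294132657466998))
white [300 156   8   9  33] [303.06060606 159.84848485] (np.float64(30.337912417
[... 2088 characters left out ...]
,63 111,122,115 171,175,174 166,171,171 52,79,62 50,80,61 50,80,61 50,80,61
148 51,81,62 51,80,62 51,80,61 118,132,124 68,87,76 55,80,64 50,80,61 50,80,61 50,79,60 50,80,61
150 49,76,60 96,118,104 166,174,169 138,145,141 50,80,61 50,80,61 49,80,60 50,80,61 50,80,61 49,80,60
152 50,76,60 151,156,153 169,156,131 126,121,109 128,141,135 50,80,61 51,81,62 50,80,61 50,80,60 50,80,61
154 49,75,59 115,116,115 181,157,111 134,115,78 221,226,226 50,80,61 51,81,61 50,80,60 50,80,61 50,80,61
156 87,92,93 163,164,163 194,169,116 152,144,126 241,242,243 50,81,61 51,81,61 49,79,60 50,81,61 49,80,60
158 194,195,195 180,181,181 175,150,101 200,200,197 195,202,200 50,80,61 50,81,61 50,80,61 49,80,60 50,80,61
```

Side-view numbers show the collar near (314,143) and the bristles entering the mouth at (309,155). The tilt is about 24° and the tip about 28 mm deep, as planned. I'll finish the tilt and push down along the axis.

>>> play_rows(motion=[{"fingers": 1, "translation": [0, -0.5, 0.4], "roll": 0}, {"fingers": 1, "translation": [0, -1, 0.85], "roll": 0}, {"fingers": 1, "translation": [0, -1.55, 1.35], "roll": 0}, {"fingers": 1, "translation": [0, -1.25, 1.8], "roll": 0}, {"fingers": 1, "translation": [0, -1, 2.2], "roll": 0}, {"fingers": 1, "translation": [0, -0.75, 2.6], "roll": 0}, {"fingers": 1, "translation": [0, -0.5, 3], "roll": 0}, {"fingers": 1, "translation": [0, -0.25, 3.4], "roll": 0}, {"fingers": 1, "translation": [0, 0, 3.85], "roll": 0}, {"fingers": 1, "translation": [0, 0, 3.85], "roll": 0}])

```text
clock: 23.98
eef_pos: [0.5487, -0.1411, 0.1675]
tool_rot: [0.758, 0.652, -0.0, -0.001]
ft_force: [2.3, 0.3, -0.7]
grip_width: 0.0178
```

```bash
python3 - <<'E'
import sys; sys.argv=['x','s16']
from ax import *
o=bot.get_obs();p=o['eef_pos']+[0,0,.005]-M; print('grasp',p@hx*1e3,p@hy*1e3,p[2]*1e3,o['ft_force'],o['grip_width'])
for v in range(120,166,2): print(v,' '.join('%d,%d,%d'%tuple(im[v,x]) for x in range(300,339,3)))
for q in ((314.5,143),(312,148),(325,121)): print(q,plane(s,*q))
E
```

```text
handle px [321 133   6  10  45] [324.04386458 132.82421193] [322.3452028  142.06346646]
n 495 tilt 31.41622872520564 ends (x,z) [-5.28017125 33.19929684] [-214.53844674  375.80113633]
yellow [378  60  12  10  39] [384.94871795  62.30769231] (np.float64(-227.6571926204907), np.float64(365.88057644198847))
yellow [360  62   2   8   9] [360.77777778  65.66666667] (np.float64(-169.40393915353377), np.float64(337.2494527729888))
yellow [377  68   3   6   9] [377.55555556  71.22222222] (np.float64(-212.5546164679885), np.float64(341.8764582822602))
yellow [308 174  22  17 140] [318.25 181.55] (np.float64(-34.13708363737803), np.float64(-84.65806712777793))
white [304  60  28  21 234] [311.91452991  70.4957265 ] (np.float64(-22.813815222843246), np.float64(270.4224388836618))
white [270 102  37  45 813] [287.64944649 123.92127921] (np.float64(89.15407081483251), np.float64(61.18709898189486))
white [300 156   9   9  32] [303.1875 159.9375] (np.float64(29.771973877101264), np.float64(-38.99399451722488))
grasp -47.28920458476113 -0.9163383194532665 73.00709014755294 [ 1.65904013  0.08420699 
[... 2500 characters left out ...]
98,117,106 49,80,60 49,79,61 49,79,60 49,79,60 49,80,60 49,80,60 50,80,60
160 176,177,177 209,209,209 177,177,177 184,183,181 193,198,195 50,80,61 49,79,60 49,79,60 49,79,60 49,80,60 50,80,59 49,80,60 50,80,60
162 193,194,195 196,196,197 143,144,143 83,85,85 61,73,69 49,79,60 49,79,60 49,79,60 49,79,59 50,80,60 50,81,61 49,80,60 50,80,60
164 155,156,157 168,169,169 102,104,103 73,78,80 73,78,80 62,77,71 49,79,60 48,79,59 49,80,59 50,80,60 50,80,61 49,79,60 49,80,60
(314.5, 143) (np.float64(-23.245211729889316), np.float64(55.86622976114894))
(312, 148) (np.float64(-12.103147881908818), np.float64(31.669514454470164))
(325, 121) (np.float64(-65.18085805238827), np.float64(149.94706643191532))
```

>>> play_rows(motion=[{"fingers": 1, "translation": [0, 0.25, 0.4], "roll": 0}, {"fingers": 1, "translation": [0, 0.5, 0.8], "roll": 0}, {"fingers": 1, "translation": [0, 0.7, 1.1], "roll": 0}, {"fingers": 1, "translation": [0, 0.85, 1.35], "roll": 0}, {"fingers": 1, "translation": [0, 0.85, 1.35], "roll": 0}, {"fingers": 1, "translation": [0, 0.85, 1.35], "roll": 0}])

```text
clock: 24.53
eef_pos: [0.5569, -0.1422, 0.1555]
tool_rot: [0.758, 0.652, -0.0, -0.0]
ft_force: [-0.5, -0.4, 0.8]
grip_width: 0.0174
```

>>> play_rows(motion=[{"fingers": 1, "translation": [0, 0.1, 0.15], "roll": 0}, {"fingers": 1, "translation": [0, 0.2, 0.3], "roll": 0}, {"fingers": 1, "translation": [0, 0.2, 0.3], "roll": 0}])

```text
clock: 24.78
eef_pos: [0.5573, -0.1423, 0.1555]
tool_rot: [0.758, 0.652, -0.001, -0.0]
ft_force: [-9.6, 1.7, 18.3]
grip_width: 0.0178
```

The push reached the bottom: 20 N along the tube axis. Now I draw the brush up.

>>> play_rows(motion=[{"fingers": 1, "translation": [0, -0.3, -0.45], "roll": 0}, {"fingers": 1, "translation": [0, -0.65, -1.05], "roll": 0}, {"fingers": 1, "translation": [0, -1.05, -1.7], "roll": 0}, {"fingers": 1, "translation": [0, -1.5, -2.35], "roll": 0}, {"fingers": 1, "translation": [0, -1.9, -3], "roll": 0}, {"fingers": 1, "translation": [0, -2.3, -3.65], "roll": 0}, {"fingers": 1, "translation": [0, -2.7, -4.3], "roll": 0}, {"fingers": 1, "translation": [0, -3.1, -4.9], "roll": 0}, {"fingers": 1, "translation": [0, -3.1, -4.9], "roll": 0}, {"fingers": 1, "translation": [0, -3.1, -4.9], "roll": 0}, {"fingers": 1, "translation": [0, -3.1, -4.9], "roll": 0}])

```text
clock: 25.7
eef_pos: [0.5283, -0.1379, 0.2015]
tool_rot: [0.758, 0.652, 0.0, 0.0]
ft_force: [0.4, 0.5, -0.7]
grip_width: 0.0176
```

```bash
python3 - <<'E'
import sys; sys.argv=['x','s17']
from ax import *
o=bot.get_obs();p=o['eef_pos']+[0,0,.005]-M; print('grasp',p@hx*1e3,p@hy*1e3,p[2]*1e3,o['ft_force'],o['grip_width'])
for v in range(136,162,2): print(v,' '.join('%d,%d,%d'%tuple(im[v,x]) for x in range(300,327,2)))
E
```

```text
handle px [327 125   6  11  45] [329.84873839 125.34449669] [328.0478557 135.0089175]
n 471 tilt 31.109807892997956 ends (x,z) [-27.09624781  65.06057146] [-213.34775137  373.69375443]
yellow [377  60  13   8  52] [383.44230769  62.46153846] (np.float64(-224.2353768603285), np.float64(364.30978684798833))
yellow [360  63   2   7   9] [360.66666667  65.44444444] (np.float64(-169.07682928770353), np.float64(337.6052105030413))
yellow [377  69   5   7  18] [378.61111111  71.55555556] (np.float64(-215.1713375526374), np.float64(342.1914211512214))
yellow [307 152   7   7  29] [309.79310345 155.34482759] (np.float64(-1.2449093596599263), np.float64(-1.952127431149503))
yellow [308 174  22  17 140] [318.25 181.55] (np.float64(-34.13708363737803), np.float64(-84.65806712777793))
white [309  60  30  10 144] [319.54166667  64.31944444] (np.float64(-49.051128263193576), np.float64(295.5125996774672))
white [270 102  41  45 894] [289.0212528  122.98098434] (np.float64(82.31050567884687), np.float64(67.98982152155573))
white [300 156   8   9  34] [302.97058824 159.94117647] (np.float64(30.786979
[... 1321 characters left out ...]
8,120,119 164,165,165 193,176,145 157,155,146 86,96,83 50,80,61 51,81,61 50,80,61 50,80,61 50,80,61 49,79,60
154 41,45,44 50,75,59 123,131,124 94,96,95 141,132,113 196,169,116 155,135,95 185,186,180 50,80,61 50,81,61 50,80,61 50,81,61 50,81,61 50,80,61
156 42,46,45 88,93,94 215,215,215 128,126,121 195,170,121 169,145,98 164,155,139 241,242,244 56,84,66 51,81,61 50,80,61 51,81,62 50,80,61 50,80,61
158 54,57,58 195,196,196 201,202,203 198,189,172 183,157,107 127,111,80 224,223,223 196,203,201 50,80,61 51,81,61 50,80,61 50,80,61 50,80,60 50,80,60
160 177,178,178 213,214,214 205,206,206 180,179,180 189,188,184 160,163,160 195,200,198 70,96,79 50,80,61 50,81,61 50,80,61 50,81,61 50,80,61 49,80,60
```

```bash
python3 - <<'E'
from h import *
s=dict(np.load('pics/s17.npz')); M=np.array([.5955,-.1472,.1]); hx=np.array([.989,-.149,0]); u=-.53*hx+np.array([0,0,.848])
print('axis from mouth mm -> px')
for k in (0,5,10,15,20,30,45,50,55,60,65,70): print(k,proj(s,M+u*k*1e-3).round(1))
s=dict(np.load('pics/s14.npz'))
print('bristle colours s14', [tuple(map(int,s['pixels'][y,307])) for y in range(100,133,3)])
E
```

```text
axis from mouth mm -> px
0 [309.5 154.6]
5 [310.  153.9]
10 [310.6 153.2]
15 [311.2 152.5]
20 [311.8 151.8]
30 [313.  150.3]
45 [314.8 148.1]
50 [315.4 147.4]
55 [316.1 146.6]
60 [316.7 145.8]
65 [317.3 145.1]
70 [318.  144.3]
bristle colours s14 [(100, 68, 46), (169, 174, 173), (103, 104, 106), (163, 163, 168), (150, 151, 154), (135, 138, 139), (164, 143, 104), (159, 136, 93), (150, 129, 90), (159, 137, 95), (154, 141, 120)]
```

Bristles stand about 20 mm clear of the mouth (tip about 20 mm deep). Second push down.

>>> play_rows(motion=[{"fingers": 1, "translation": [0, 0.4, 0.65], "roll": 0}, {"fingers": 1, "translation": [0, 0.8, 1.3], "roll": 0}, {"fingers": 1, "translation": [0, 1.25, 1.95], "roll": 0}, {"fingers": 1, "translation": [0, 1.65, 2.6], "roll": 0}, {"fingers": 1, "translation": [0, 2.05, 3.25], "roll": 0}, {"fingers": 1, "translation": [0, 2.45, 3.9], "roll": 0}, {"fingers": 1, "translation": [0, 2.8, 4.4], "roll": 0}, {"fingers": 1, "translation": [0, 3, 4.75], "roll": 0}, {"fingers": 1, "translation": [0, 3.1, 4.9], "roll": 0}, {"fingers": 1, "translation": [0, 3.1, 4.9], "roll": 0}, {"fingers": 1, "translation": [0, 3.1, 4.9], "roll": 0}])

```text
clock: 26.67
eef_pos: [0.5573, -0.1424, 0.1555]
tool_rot: [0.758, 0.652, -0.001, -0.0]
ft_force: [-10.1, 2.7, 17.7]
grip_width: 0.018
```

Bottom reached a second time with the same depth and force. I'll withdraw and straighten the brush against the upper rim of the mouth.

>>> play_rows(motion=[{"fingers": 1, "translation": [0, -0.5, -0.8], "roll": 0}, {"fingers": 1, "translation": [0, -1, -1.65], "roll": 0}, {"fingers": 1, "translation": [0, -1.5, -2.5], "roll": 0}, {"fingers": 1, "translation": [0, -2.05, -3.35], "roll": 0}, {"fingers": 1, "translation": [0, -2.55, -4.2], "roll": 0}, {"fingers": 1, "translation": [0, -2, -4.65], "roll": 0}, {"fingers": 1, "translation": [0, -1.45, -5.1], "roll": 0}, {"fingers": 1, "translation": [0, -0.86, -5.55], "roll": 0}, {"fingers": 1, "translation": [0, -0.3, -5.9], "roll": 0}, {"fingers": 1, "translation": [0, 0.2, -6.25], "roll": 0}, {"fingers": 1, "translation": [0, 0.75, -6.55], "roll": 0}, {"fingers": 1, "translation": [0, 1.3, -6.8], "roll": 0}, {"fingers": 1, "translation": [0, 1.9, -7.05], "roll": 0}, {"fingers": 1, "translation": [0, 2.55, -7.2], "roll": 0}, {"fingers": 1, "translation": [0, 3.2, -7.25], "roll": 0}, {"fingers": 1, "translation": [0, 3.8, -7.25], "roll": 0}, {"fingers": 1, "translation": [0, 4.4, -7.25], "roll": 0}, {"fingers": 1, "translation": [0, 4.7, -7.25], "roll": 0}, {"fingers": 1, "translation": [0, 4.7, -7.25], "roll": 0}])

```text
clock: 28.25
eef_pos: [0.6066, -0.1499, 0.2254]
tool_rot: [0.758, 0.652, 0.001, 0.001]
ft_force: [-1.9, -0.7, 1.1]
grip_width: 0.0178
```

```bash
cat > tilt.py <<'E'
from h import *
import sys
M=np.array([.5955,-.1472,.1]); hx=np.array([.989,-.149,0])
w=snap('wrist',sys.argv[1]); o=bot.get_obs();p=o['eef_pos']; P=p+[0,0,.005]; r=P-M; print(p,o['ft_force'],o['grip_width'],'grasp rel M',r@hx*1e3,r[2]*1e3)
q=o['tool_rot']; from scipy.spatial.transform import Rotation as R; ty=R.from_quat(q).as_matrix()[:,1]
im=w['pixels'].astype(int)
x0=int(sys.argv[2]) if len(sys.argv)>2 else 319
for th in (-5,0,5,10,15,20,25,32):
    t=np.radians(th); a=-np.sin(t)*ty+np.cos(t)*np.array([0,0,1]); print(th,'end lo/hi',*[proj(w,P+.0325*a+k*.0095*(np.cos(t)*ty+np.sin(t)*np.array([0,0,1])))[1].round(0) for k in (-1,1)],'collar top lo',proj(w,P-.0565*a-.015*(np.cos(t)*ty))[1].round(0),'tip lo',proj(w,P-.1475*a-.0065*np.cos(t)*ty).round(0))
print(' '.join(f'{y}:{tuple(im[y,x0])}' for y in range(150,400,6)))
E
python3 tilt.py w18
```

```text
[ 0.60637494 -0.14987077  0.22536107] [-0.80801913  0.56358264  1.25693723] 0.017706090302525533 grasp rel M 11.153258507553879 130.36106505160524
-5 end lo/hi 322.0 370.0 collar top lo 199.0 tip lo [319. 169.]
0 end lo/hi 313.0 365.0 collar top lo 208.0 tip lo [319. 185.]
5 end lo/hi 303.0 359.0 collar top lo 217.0 tip lo [319. 201.]
10 end lo/hi 293.0 352.0 collar top lo 226.0 tip lo [319. 216.]
15 end lo/hi 283.0 344.0 collar top lo 236.0 tip lo [319. 232.]
20 end lo/hi 273.0 336.0 collar top lo 246.0 tip lo [319. 249.]
25 end lo/hi 263.0 327.0 collar top lo 256.0 tip lo [319. 265.]
32 end lo/hi 251.0 314.0 collar top lo 270.0 tip lo [319. 288.]
150:(np.int64(112), np.int64(114), np.int64(123)) 156:(np.int64(113), np.int64(116), np.int64(125)) 162:(np.int64(232), np.int64(231), np.int64(234)) 168:(np.int64(250), np.int64(249), np.int64(251)) 174:(np.int64(248), np.int64(246), np.int64(248)) 180:(np.int64(206), np.int64(182), np.int64(145)) 186:(np.int64(206), np.int64(178), np.int64(134)) 192:(np.int64(205), np.int64(178), np.int64(134)) 198:(np.int64(170), np.int64(160), np.int64
[... 903 characters left out ...]
64(84), np.int64(60)) 318:(np.int64(200), np.int64(139), np.int64(97)) 324:(np.int64(228), np.int64(161), np.int64(110)) 330:(np.int64(229), np.int64(162), np.int64(110)) 336:(np.int64(219), np.int64(152), np.int64(104)) 342:(np.int64(205), np.int64(142), np.int64(97)) 348:(np.int64(206), np.int64(141), np.int64(97)) 354:(np.int64(225), np.int64(158), np.int64(108)) 360:(np.int64(220), np.int64(153), np.int64(104)) 366:(np.int64(68), np.int64(94), np.int64(77)) 372:(np.int64(36), np.int64(32), np.int64(32)) 378:(np.int64(40), np.int64(37), np.int64(40)) 384:(np.int64(39), np.int64(37), np.int64(38)) 390:(np.int64(38), np.int64(37), np.int64(39)) 396:(np.int64(36), np.int64(35), np.int64(38))
```

>>> play_rows(motion=[{"fingers": 1, "translation": [0, -0.3, -1], "roll": 0}, {"fingers": 1, "translation": [0, -0.4, -2], "roll": 0}, {"fingers": 1, "translation": [0, -0.4, -4], "roll": 0}, {"fingers": 1, "translation": [0, -0.4, -6.5], "roll": 0}, {"fingers": 1, "translation": [0, -0.4, -9], "roll": 0}, {"fingers": 1, "translation": [0, -0.4, -10.5], "roll": 0}, {"fingers": 1, "translation": [0, -0.4, -10.5], "roll": 0}, {"fingers": 1, "translation": [0, -0.4, -10.5], "roll": 0}, {"fingers": 1, "translation": [0, -0.4, -10.5], "roll": 0}])

```text
clock: 29.05
eef_pos: [0.6013, -0.149, 0.3295]
tool_rot: [0.758, 0.652, -0.0, -0.0]
ft_force: [-0.2, -0.4, -0.0]
grip_width: 0.0177
```

```bash
cat > tip.py <<'E'
from h import *
import sys
from scipy.spatial.transform import Rotation as R
def an(w,p,tag):
    im=w['pixels']; h=cv2.cvtColor(im,cv2.COLOR_RGB2HSV); P=p+[0,0,.005]
    tp=proj(w,P-[0,0,.1475]); 
    col=lambda x:[tuple(map(int,im[y,x])) for y in range(150,240,3)]
    x=int(round(tp[0])); ys=list(range(int(tp[1])-30,int(tp[1])+45,2))
    print(tag,'tip exp',tp.round(1)); print(' '.join(f'{y}:{im[y,x][0]},{im[y,x][1]},{im[y,x][2]}' for y in ys))
    y=int(tp[1])-2; print('row',y,' '.join(f'{c}:{im[y,c][0]},{im[y,c][1]},{im[y,c][2]}' for c in range(x-16,x+17,2)))
if __name__=='__main__':
    an(dict(np.load('pics/w14.npz')),np.array([.5996,-.1464,.3314]),'base')
    w=snap('wrist',sys.argv[1]); o=bot.get_obs(); print(o['eef_pos'],o['ft_force'],o['grip_width']); an(w,o['eef_pos'],'now')
    s=snap('side',sys.argv[1]+'s'); p=o['eef_pos']
    for c,q in ((dict(np.load('pics/s14.npz')),np.array([.5996,-.1464,.3314])),(s,p)):
        im=c['pixels']; t=proj(c,q-[0,0,.1425]); print('side tip exp',t)
        for v in range(int(t[1])-12,int(t[1])+5,3): print(v,' '.join('%d,%d,%d'%tuple(im[v,x]) for x in range(int(t[0])-9,int(t[0])+11,2)))
E
python3 tip.py w19
```

```text
base tip exp [318.2 193.4]
163:216,214,218 165:190,189,191 167:187,185,189 169:185,182,186 171:183,181,185 173:181,179,184 175:179,178,180 177:153,153,156 179:118,121,124 181:195,193,198 183:242,241,244 185:217,211,208 187:192,169,136 189:189,164,123 191:188,162,122 193:188,162,121 195:190,164,124 197:189,162,121 199:192,167,125 201:211,183,138 203:191,170,140 205:126,125,123 207:140,141,144 209:217,219,221 211:231,233,236 213:232,233,236 215:232,234,236 217:233,235,237 219:224,225,227 221:154,135,126 223:122,89,67 225:120,86,65 227:119,86,64 229:119,86,64 231:118,86,63 233:116,83,61 235:117,84,62 237:116,83,61
row 191 302:108,112,119 304:94,96,103 306:98,99,104 308:134,134,136 310:149,139,129 312:153,134,105 314:162,140,107 316:176,152,115 318:188,162,122 320:202,175,130 322:216,187,140 324:221,195,151 326:161,150,136 328:103,105,111 330:111,114,122 332:109,112,120 334:111,114,123
[ 0.60103395 -0.14894681  0.32882066] [-0.30113887 -0.37737478 -1.02432788] 0.017469884681642494
now tip exp [318.8 192.7]
162:215,212,216 164:204,201,205 166:202,200,204 168:200,198,203 170:199,197,200 17
[... 1604 characters left out ...]
200,198,205 192,191,197 188,194,196 166,167,156 126,124,114 192,196,197 212,213,218 189,188,194 177,176,183
120 198,197,204 210,211,217 212,213,218 212,213,218 186,170,141 179,154,107 138,133,127 164,165,171 164,166,171 163,165,170
123 211,212,217 213,213,219 212,213,218 218,218,224 174,159,134 161,139,97 133,122,103 163,164,169 162,163,168 163,164,169
126 183,191,191 193,200,200 188,189,194 176,176,182 184,170,148 162,140,98 130,118,97 162,164,168 156,158,162 83,101,91
129 192,192,197 164,165,171 163,165,171 163,165,170 169,159,142 181,157,110 132,120,97 84,101,91 52,80,63 52,80,62
132 172,171,178 163,165,171 163,164,169 164,164,169 156,158,162 95,110,103 52,80,62 52,81,63 52,80,62 51,80,62
```

The brush is upright to within about 2°, with its tip 4 mm off the tool axis. I'll carry it back over its hole with that correction.

>>> play_rows(motion=[{"fingers": 1, "translation": [1.5, -0.5, 0], "roll": 2}, {"fingers": 1, "translation": [4, -1.4, 0], "roll": 6}, {"fingers": 1, "translation": [7.5, -2.6, 0], "roll": 11}, {"fingers": 1, "translation": [11, -3.8, 0], "roll": 16}, {"fingers": 1, "translation": [14.5, -5, 0], "roll": 21}, {"fingers": 1, "translation": [18, -6.3, 0], "roll": 26}, {"fingers": 1, "translation": [21.5, -7.5, 0], "roll": 31}, {"fingers": 1, "translation": [25, -8.7, 0], "roll": 36}, {"fingers": 1, "translation": [28.5, -9.9, 0], "roll": 41}, {"fingers": 1, "translation": [32, -11.1, 0], "roll": 46}, {"fingers": 1, "translation": [35.5, -12.3, 0], "roll": 50}, {"fingers": 1, "translation": [38.5, -13.4, 0], "roll": 53}, {"fingers": 1, "translation": [40.5, -14.1, 0], "roll": 55}, {"fingers": 1, "translation": [41.1, -14.3, 0], "roll": 55}, {"fingers": 1, "translation": [41.1, -14.3, 0], "roll": 55}, {"fingers": 1, "translation": [41.1, -14.3, 0], "roll": 55}, {"fingers": 1, "translation": [41.1, -14.3, 0], "roll": 55}, {"fingers": 1, "translation": [41.1, -14.3, 0], "roll": 55}])

```text
clock: 30.65
eef_pos: [0.5223, 0.2773, 0.33]
tool_rot: [0.974, 0.227, -0.0, 0.0]
ft_force: [0.0, 0.4, -0.6]
grip_width: 0.0175
```

```bash
python3 - <<'E'
from h import *
w=snap('wrist','w20'); o=bot.get_obs(); p=o['eef_pos']; print(p,o['tool_rot'],o['ft_force'],o['grip_width'])
im=w['pixels']; tp=proj(w,p-[0,0,.1425]); hp=proj(w,[.519,.282,.115]); print('tip exp',tp,'hole exp',hp)
x=int(round(tp[0]))
print(' '.join(f'{y}:{im[y,x][0]},{im[y,x][1]},{im[y,x][2]}' for y in range(150,216,2)))
for y in (166,170,174,178,182,186): print(y,' '.join(f'{c}:{im[y,c][0]},{im[y,c][1]},{im[y,c][2]}' for c in range(x-20,x+21,2)))
E
```

```text
[0.52230709 0.27731709 0.33015314] [9.73901361e-01 2.26971642e-01 1.07266762e-05 1.13899571e-04] [-0.31528799 -0.15448824 -0.85226872] 0.017700628633011337
tip exp [319.21915802 191.96561573] hole exp [318.03517529 168.29227135]
150:252,228,175 152:252,229,175 154:252,229,177 156:252,228,176 158:248,220,165 160:246,216,160 162:251,225,171 164:251,225,172 166:251,226,173 168:251,226,174 170:251,226,174 172:251,227,174 174:251,225,171 176:234,194,145 178:238,199,149 180:243,215,160 182:226,196,145 184:223,194,143 186:225,195,145 188:224,195,144 190:224,196,145 192:224,195,144 194:224,195,145 196:223,194,144 198:209,187,159 200:184,180,178 202:173,173,175 204:188,188,190 206:222,222,225 208:225,226,228 210:226,226,228 212:226,227,229 214:226,226,228
166 299:249,222,169 301:248,219,166 303:248,219,167 305:247,218,164 307:248,219,165 309:246,214,160 311:243,208,155 313:246,216,162 315:250,224,170 317:251,227,175 319:251,226,173 321:250,224,171 323:251,226,172 325:242,206,155 327:241,203,152 329:244,210,158 331:242,205,154 333:239,202,151 335:240,204,153 337:246,215,161 339:248,219,165
170
[... 996 characters left out ...]
,161 339:248,221,167
182 299:250,224,170 301:249,222,169 303:249,222,169 305:251,226,173 307:251,226,174 309:249,222,168 311:242,209,157 313:223,187,139 315:218,185,137 317:221,190,140 319:226,196,145 321:232,202,149 323:241,211,157 325:248,221,166 327:247,218,164 329:244,210,156 331:241,204,152 333:239,203,152 335:242,206,155 337:247,216,161 339:249,221,167
186 299:250,225,172 301:250,223,170 303:250,223,169 305:251,226,173 307:251,226,173 309:245,213,158 311:198,165,123 313:198,170,125 315:211,180,133 317:221,190,141 319:225,195,145 321:226,197,146 323:224,195,144 325:231,199,148 327:246,216,162 329:244,211,158 331:241,205,154 333:240,203,151 335:242,204,154 337:247,218,163 339:249,221,166
```

>>> play_rows(motion=[{"fingers": 1, "translation": [-0.15, -0.1, 1.5], "roll": 0}, {"fingers": 1, "translation": [-0.15, -0.1, 3.5], "roll": 0}, {"fingers": 1, "translation": [-0.15, -0.1, 5.5], "roll": 0}, {"fingers": 1, "translation": [-0.15, -0.1, 6.5], "roll": 0}, {"fingers": 1, "translation": [-0.15, -0.1, 7.2], "roll": 0}, {"fingers": 1, "translation": [-0.15, -0.1, 7.8], "roll": 0}, {"fingers": 1, "translation": [-0.15, -0.1, 8.4], "roll": 0}, {"fingers": 1, "translation": [-0.15, -0.15, 9], "roll": 0}, {"fingers": 1, "translation": [-0.15, -0.15, 9.5], "roll": 0}, {"fingers": 1, "translation": [-0.15, -0.15, 9.5], "roll": 0}])

```text
clock: 31.53
eef_pos: [0.5195, 0.2794, 0.2342]
tool_rot: [0.974, 0.228, -0.001, 0.0]
ft_force: [0.3, 0.5, -1.5]
grip_width: 0.0175
```

>>> play_rows(motion=[{"fingers": 1, "translation": [0, -0.05, 0.8], "roll": 0}, {"fingers": 1, "translation": [0, -0.1, 1.6], "roll": 0}, {"fingers": 1, "translation": [0, -0.15, 2.4], "roll": 0}, {"fingers": 1, "translation": [0, -0.2, 3.2], "roll": 0}, {"fingers": 1, "translation": [0, -0.2, 4], "roll": 0}, {"fingers": 1, "translation": [0, -0.25, 4.6], "roll": 0}, {"fingers": 1, "translation": [0, -0.25, 5.1], "roll": 0}, {"fingers": 1, "translation": [0, -0.25, 5.5], "roll": 0}, {"fingers": 1, "translation": [0, -0.25, 5.5], "roll": 0}, {"fingers": 1, "translation": [0, -0.25, 5.5], "roll": 0}])

```text
clock: 32.37
eef_pos: [0.5187, 0.2817, 0.18]
tool_rot: [0.974, 0.228, -0.0, 0.0]
ft_force: [0.6, 0.4, -0.9]
grip_width: 0.0176
```

>>> play_rows(motion=[{"fingers": 1, "translation": [0, 0, 0.3], "roll": 0}, {"fingers": 1, "translation": [0, 0, 0.6], "roll": 0}, {"fingers": 1, "translation": [0, 0, 0.8], "roll": 0}, {"fingers": 1, "translation": [0, 0, 0.9], "roll": 0}, {"fingers": 1, "translation": [0, 0, 0.9], "roll": 0}, {"fingers": 1, "translation": [0, 0, 0.9], "roll": 0}])

```text
clock: 32.87
eef_pos: [0.5189, 0.2815, 0.1722]
tool_rot: [0.974, 0.228, 0.001, 0.0]
ft_force: [-1.3, -1.6, 5.4]
grip_width: 0.0179
```

Seated, with 5 N upward at the expected height. Release slowly and rise.

>>> play_rows(motion=[{"fingers": 0.5, "translation": [0, 0, 0], "roll": 0}, {"fingers": 0.2, "translation": [0, 0, 0], "roll": 0}, {"fingers": 0, "translation": [0, 0, 0], "roll": 0}, {"fingers": -0.2, "translation": [0, 0, 0], "roll": 0}, {"fingers": -0.2, "translation": [0, 0, 0], "roll": 0}, {"fingers": -0.2, "translation": [0, 0, -1], "roll": 0}, {"fingers": -0.2, "translation": [0, 0, -3], "roll": 0}, {"fingers": -0.2, "translation": [0, 0, -6], "roll": 0}, {"fingers": -0.2, "translation": [0, 0, -9], "roll": 0}, {"fingers": -0.2, "translation": [0, 0, -12], "roll": 0}, {"fingers": -0.2, "translation": [0, 0, -14], "roll": 0}, {"fingers": -0.2, "translation": [0, 0, -14], "roll": 0}, {"fingers": -0.2, "translation": [0, 0, -14], "roll": 0}])

```text
clock: 33.95
eef_pos: [0.5194, 0.2821, 0.3133]
tool_rot: [0.974, 0.228, 0.002, -0.001]
ft_force: [-1.0, -0.8, -0.6]
grip_width: 0.0511
```

```bash
python3 - <<'E'
from h import *
w=snap('wrist','w21'); o=bot.get_obs(); p=o['eef_pos']; print(p,o['ft_force'],o['grip_width'])
print(orange(w,(270,100,370,390)))
print('exp end',proj(w,[.5183,.2817,.21]),'collar',proj(w,[.5183,.2817,.121]))
im=w['pixels']; x=int(proj(w,[.5183,.2817,.21])[0])
print(' '.join(f'{y}:{im[y,x][0]},{im[y,x][1]},{im[y,x][2]}' for y in range(150,236,4)))
# compare start and final views of everything else
for n in ('top','side'):
    a=dict(np.load(f'pics/{n}0.npz'))['pixels']; c=snap(n,n+'9'); b=c['pixels']
    d=(np.abs(a.astype(int)-b).max(2)>40).astype('uint8'); k,l,S,C=cv2.connectedComponentsWithStats(cv2.morphologyEx(d,cv2.MORPH_OPEN,np.ones((2,2),np.uint8)))
    print(n,[tuple(S[i]) for i in range(1,k) if S[i,4]>12])
    if n=='side': print('side end exp',proj(c,[.5157,.281,.21]))
E
```

```text
[0.51879077 0.28174751 0.31145856] [ 0.44739261  0.11283424 -0.3959859 ] 0.051050683012660386
(array([303, 171,  26,  45, 857], dtype=int32), array([315.70711785, 194.72578763]), array([316.22040343, 170.96156234]), array([315.26768893, 215.0705791 ]))
exp end [316.87993075 205.90276815] collar [316.66865008 178.7137275 ]
150:252,231,179 154:252,230,178 158:252,231,180 162:225,216,212 166:228,228,232 170:175,136,115 174:164,114,80 178:164,115,80 182:164,115,80 186:161,113,79 190:161,112,78 194:214,148,102 198:224,157,110 202:210,146,101 206:199,138,95 210:208,144,100 214:212,146,101 218:253,231,179 222:253,233,182 226:89,70,58 230:72,58,55 234:75,61,57
top [(np.int32(0), np.int32(54), np.int32(208), np.int32(346), np.int32(34693)), (np.int32(38), np.int32(66), np.int32(52), np.int32(64), np.int32(1471)), (np.int32(86), np.int32(104), np.int32(5), np.int32(7), np.int32(19)), (np.int32(93), np.int32(110), np.int32(21), np.int32(33), np.int32(262)), (np.int32(114), np.int32(126), np.int32(18), np.int32(27), np.int32(199)), (np.int32(121), np.int32(135), np.int32(65), np.int32(76), np.in
[... 1648 characters left out ...]
p.int32(198), np.int32(207), np.int32(8), np.int32(13), np.int32(45)), (np.int32(479), np.int32(238), np.int32(5), np.int32(10), np.int32(20)), (np.int32(565), np.int32(247), np.int32(7), np.int32(28), np.int32(149)), (np.int32(474), np.int32(252), np.int32(5), np.int32(10), np.int32(20)), (np.int32(214), np.int32(258), np.int32(5), np.int32(10), np.int32(20)), (np.int32(576), np.int32(265), np.int32(7), np.int32(35), np.int32(109)), (np.int32(587), np.int32(269), np.int32(3), np.int32(21), np.int32(51)), (np.int32(542), np.int32(276), np.int32(33), np.int32(33), np.int32(431)), (np.int32(481), np.int32(286), np.int32(15), np.int32(17), np.int32(96))]
side end exp [203.5818247  242.44695003]
```

```bash
python3 -c "
from workcell import bot
print(bot.get_obs()['clock'], bot.job_done())"
```

```text
the job is handed in; nothing more can be done
34.1 None
```

The tube is scrubbed and the brush is back upright in its own rack hole, released. The job was handed in at 34.1 s of the 56 s allowed.

**What went wrong first:** my first grasp was a few millimetres off-centre, and the brush dropped back into its hole leaning. Most likely the bristle head caught under the rack plate. One attempt to lift it while leaning met about 36 N, and one swing upright slipped out of the jaws. The next swing stood it up and seated it, and I re-gripped it centred.

**Scrubbing:**
- **First push:** it reached the floor of the tube, with about 20 N along the tube axis.
- **Draw up:** the brush came up about 55 mm, and the side camera showed the bristles clear of the mouth.
- **Second push:** it reached the floor at the same position and force.

**Last checks:**
- **Seating:** it seated at the expected height with about 5 N upward before I opened the jaws. The last wrist picture shows the brush standing upright within 1–2 mm of where it should be.
- **Other objects:** comparing the first and last top and side pictures showed no bystander moved. The arm hid part of both views, so that check is incomplete.
- **Viewing limit:** I had used all 12 picture views before the scrubbing, so the later checks rest on pixel values and force readings.

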